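Hang the laps, load the spools and close the locked-out tray

ROBOT

A 7-joint arm with a two-finger parallel gripper is mounted at the origin on the work surface. World frame = base frame: x ahead of the robot, y to its left, z up, the work surface at z = 0. Lengths are in m, angles in rad, forces in N, time in s.
With the tool pointing down it reaches from about 0.4 to 0.85 m from the base axis. Payload 6.9 kg.
Tool frame: the origin (TCP) lies midway between the tips of the shut fingers; the grasp point (between the pads) lies 19 mm behind it; z points along the fingers, x is the direction in which the jaws open and shut, and the axes are right-handed (so a half turn about z gives the same grasp; the last joint's range is limited). The gripper opens to 85 mm and grips with 20 to 120 N. Pads are 22 mm wide; open, the fingers measure 114 mm over their backs; the gripper's body (76 mm by 85 mm) begins 54 mm behind the grasp point. The pads swing forward as they close: fully open they stand 13 mm farther back than shut.
Start: joints at [1.244, 0.507, -0.238, 1.5, 0.126, 1.149, -0.155], TCP at [0.262, -0.567, 0.231] pointing down, gripper open.
Joint ranges: [-3.08, 3.08], [-0.24, 2.05], [-1.43, 1.35], [0, 2.5], [-1.52, 4.66], [0.17, 1.96], [-2.89, 2.89]. Speed limits (rad/s): [2.39, 2.39, 3.14, 3.14, 3.14, 3.14, 3.14].

INTERFACE

Orientations are given as a unit quaternion [w, x, y, z].
In Python, from station import manip, eyes gives the robot as it stands.
- The arm moves only by the tool step_arm, never from a script. Its argument "series" is a list that holds one entry, the list of rows, each a list of 7 numbers: the shift along the tool's x, y, z in cm, then the turn, a rotation vector about the tool's x, y, z in degrees, then the opening in per cent of the stroke, from 0 (shut) to 100 (fully open). A call has 1 to 12 rows; each row shifts and turns the commanded pose from where the row before left it, along the tool's axes as they then stand; what a row does not reach is not made up. A row lasts 1/10 s, in which the tool goes at most 50 mm and 8.59 degrees, less where a joint would pass 70% of its speed; a pose out of reach is approached as far as the arm can. A call with a gripper value outside its range is refused whole. The fingers move at their own pace and stop on an object; the grip force is fixed at half the most. Time passes only in rows, so rows that do not move let the fingers close. It gives the time, the measured TCP pose, the force and the opening at its end, in the units of the state.
- manip.get_state(): the state, without advancing time (a new reading comes with each control period).
- eyes.camera(name): name is "scene" or "top" or "wrist"; returns the picture (384x512x3 uint8, blue, green, red); there is no depth.
- eyes.calibration(name): a dict with "camera_matrix" (3x3 intrinsics, pixels), "rvec" (rotation vector, rad) and "tvec" (3), from world to camera coordinates, as OpenCV has them; the wrist camera has in their place "tool_from_camera" (4x4, takes a point from camera to tool coordinates, whose origin is the TCP and whose axes are the tool frame's). Camera axes: x right, y down, z forward; pixel columns grow to the right and rows downward; lengths in m; the calibration is good to about 2 mm. The wrist camera is an equidistant fisheye: a pixel r from the principal point sees the ray r / f radians off the axis. A picture is of the moment at which its call begins: read the wrist's pose just before it. calibration takes no time and is no camera call.
- manip.job_done(): hands the job in, once; it reports no verdict.
Trained networks look in the newest picture that a camera, given by its name, has taken for a name from the list of things; names that differ only in an ending like _2 or _b are one class to them, and where a whole thing is asked for, a point or a joint stands for the part that bears it (a point fixed in the world has none). Each returns a list of dicts, best first, with "conf" (0 to 1); they miss things now and then, are a little off and sometimes report something else, mostly with a low value. They report only what shows in the picture. A call takes as long as a camera call.
- eyes.recognise(camera, label): "position" ([row, column] in pixels, amid what is visible of it).
- eyes.mark_of(camera, label): "position" ([row, column] in pixels: a listed point, or the origin of a listed thing).
The state is a dict: "time_s": time; "qpos": joint angles; "joint_vel": joint speeds; "joint_torque": joint torques, N m; "tcp_pos": TCP position; "ee_rot": TCP orientation; "wrist_force": force on the tool from outside, world axes, zero at the start; "ft_torque": the same for the moment, N m; "finger_gap": opening from 0.0 (shut) to 1.0 (fully open).
Only numpy, scipy, OpenCV 4.12 (cv2) and the standard library are available. Lean on these libraries where they do the work, as an engineer would, in place of code of your own. Each camera call takes 0.05 s, during which the arm holds its last target.

TASK

Clear the extended tray by hanging every lap hanger in it on a stud of the sloping board, its keyhole slipped over the stud's head and the plate slid fully down the slope so that it locks behind the head (any stud will do), and lay the steel spools from the bench in the emptied tray. Only when all are in place, hold down the red release lever and push the tray fully home into its housing. Leave the centre pin and the jar on the housing and the brass ring on the bench where they are.

Things in the scene. Friction and masses are not known exactly. Their poses are not given: they have to be found in the camera images.
- cab: fixed low grey steel housing of the slide-out tray, 235 mm deep, 340 wide, 125 high, on a 10 mm base plate. Origin on the bench at the middle of its open mouth; x points into the housing (the way the tray closes), z up. The tray comes out of the mouth towards -x.
- tray (a joint): how far the blue tray stands out of its housing, m: 0 = fully home, 0.200 = fully extended (as at the start, and locked out there by the lever's pawl). It slides along the cab's x with about 2 N of friction and stays where it is left.
- tray_floor (a point): centre of the tray's inner floor, on the floor's upper face (53 mm above the bench); moves with the tray, same axes as the cab. The inside is 200 mm (x) by 290 mm (y), walls 5 mm thick standing 45 mm above the floor. The front wall's outer face is 105 mm from here towards -x.
- lever (a joint): release rocker lever before the tray's front wall, rad: 0 = up (locked), 0.24 = fully down. Bar 160 mm long in y, 28 in x, rides with the tray, pivots at its middle about x; springs back up (3 N at the pad at first, 8 N fully down). Above 0.16 its pawl clears a fixed stop: keep it so while pushing the tray in 45 mm, then it may be let go. With the lever up the tray is blocked.
- lever_pad (a point): top of the red press pad at the lever's -y end: 30 mm in x, 50 in y, 75 mm above the bench when up, 15 mm lower when pressed. The tray's front wall is 18 mm towards +x from the pad's middle and rises 23 mm above the raised pad: a fingertip holding the pad down can push the tray by this wall. Moves with lever and tray.
- board: fixed green sloping board, 260 mm up the slope, 320 wide, tilted 25 degrees so that it faces up and towards the robot. Origin at the middle of its lower edge on the upper face; x points up the slope, y along the board, z out of the face. Carries three headed steel studs in a row.
- stud1 (a point): stud 1, board x = 190 mm, y = -90 mm; this point is on its axis 4 mm above the face. Neck 10 mm diameter and 11 mm tall, then a head 20 mm diameter and 5 mm thick. Axes as the board's.
- stud2 (a point): stud 2, board x = 190 mm, y = 0 mm; this point is on its axis 4 mm above the face. Neck 10 mm diameter and 11 mm tall, then a head 20 mm diameter and 5 mm thick. Axes as the board's.
- stud3 (a point): stud 3, board x = 190 mm, y = 90 mm; this point is on its axis 4 mm above the face. Neck 10 mm diameter and 11 mm tall, then a head 20 mm diameter and 5 mm thick. Axes as the board's.
- hanger1: lap hanger, 0.26 kg, may be absent: aluminium plate 150 mm (x) by 64 (y) by 6 thick; origin mid-underside, z to the fin's side. Upright black grip fin: centre x = -15, 40 long in x, 14 thick, 6 to 46 high. Brass stub 22 diameter at x = -58, 6 to 41 high. Keyhole: entry hole 27 wide centred at x = +27, slot 14 wide from it towards +x, the end that goes up the slope.
- hanger1_slot (a point): where the stud's axis lies when hanger1 is slid fully down: x = +55 mm, mid-thickness (z = 3 mm); 28 mm of sliding from the entry hole's centre. Axes as the hanger's.
- hanger2: lap hanger, 0.26 kg, may be absent: aluminium plate 150 mm (x) by 64 (y) by 6 thick; origin mid-underside, z to the fin's side. Upright orange grip fin: centre x = -15, 40 long in x, 14 thick, 6 to 46 high. Brass stub 22 diameter at x = -58, 6 to 41 high. Keyhole: entry hole 27 wide centred at x = +27, slot 14 wide from it towards +x, the end that goes up the slope.
- hanger2_slot (a point): where the stud's axis lies when hanger2 is slid fully down: x = +55 mm, mid-thickness (z = 3 mm); 28 mm of sliding from the entry hole's centre. Axes as the hanger's.
- hanger3: lap hanger, 0.26 kg, may be absent: aluminium plate 150 mm (x) by 64 (y) by 6 thick; origin mid-underside, z to the fin's side. Upright blue grip fin: centre x = -15, 40 long in x, 14 thick, 6 to 46 high. Brass stub 22 diameter at x = -58, 6 to 41 high. Keyhole: entry hole 27 wide centred at x = +27, slot 14 wide from it towards +x, the end that goes up the slope.
- hanger3_slot (a point): where the stud's axis lies when hanger3 is slid fully down: x = +55 mm, mid-thickness (z = 3 mm); 28 mm of sliding from the entry hole's centre. Axes as the hanger's.
- spool1: scuffed steel valve spool, 110 mm long, lying: a round land of 28 mm diameter in the middle (36 mm long), 28 mm square ends; 0.3 kg; may be absent. Origin at the middle of its axis (14 mm above what it lies on), x along the spool.
- spool2: scuffed steel valve spool, 110 mm long, lying: a round land of 28 mm diameter in the middle (36 mm long), 28 mm square ends; 0.3 kg; may be absent. Origin at the middle of its axis (14 mm above what it lies on), x along the spool.
- pin: bystander: nickel-plated centre pin lying on the tray housing, 105 mm long, 18 mm diameter; origin on its axis, x along it
- pastejar: bystander: amber jar 56 mm diameter, 55 mm tall, standing on the tray housing; origin at its foot
- ringlap: bystander: brass ring 60 mm diameter, 22 mm tall; origin at its foot

How it is judged:
On the way, in this order (a step that is already met when the one before it is completed fails the run):
1. with the tray still out, every hanger is locked on a stud and every spool lies in the tray (((distance between hanger1_slot and stud1 below 0.009 m and angle between the z axis of hanger1 and the z axis of board, either way round below 0.12 rad) or (distance between hanger1_slot and stud2 below 0.009 m and angle between the z axis of hanger1 and the z axis of board, either way round below 0.12 rad) or (distance between hanger1_slot and stud3 below 0.009 m and angle between the z axis of hanger1 and the z axis of board, either way round below 0.12 rad)) and ((distance between hanger2_slot and stud1 below 0.009 m and angle between the z axis of hanger2 and the z axis of board, either way round below 0.12 rad) or (distance between hanger2_slot and stud2 below 0.009 m and angle between the z axis of hanger2 and the z axis of board, either way round below 0.12 rad) or (distance between hanger2_slot and stud3 below 0.009 m and angle between the z axis of hanger2 and the z axis of board, either way round below 0.12 rad)) and ((distance between hanger3_slot and stud1 below 0.009 m and angle between the z axis of hanger3 and the z axis of board, either way round below 0.12 rad) or (distance between hanger3_slot and stud2 below 0.009 m and angle between the z axis of hanger3 and the z axis of board, either way round below 0.12 rad) or (distance between hanger3_slot and stud3 below 0.009 m and angle between the z axis of hanger3 and the z axis of board, either way round below 0.12 rad)) and x of spool1 in the frame of tray_floor between -0.1 and 0.1 m and y of spool1 in the frame of tray_floor between -0.145 and 0.145 m and z of spool1 in the frame of tray_floor between 0 and 0.035 m and x of spool2 in the frame of tray_floor between -0.1 and 0.1 m and y of spool2 in the frame of tray_floor between -0.145 and 0.145 m and z of spool2 in the frame of tray_floor between 0 and 0.035 m and value of joint tray above 0.185 m), for 0.2 s.
2. the release lever is pressed down while the tray is still fully out (value of joint lever above 0.15 rad and value of joint tray above 0.185 m).
3. the tray is fully home (value of joint tray below 0.008 m), for 0.2 s.
At the end, for the whole second after the job is handed in: Every hanger present hangs locked on a stud (slot end within 9 mm of the stud, plate flat to the board within 0.12 rad), every spool present lies in the tray on its floor, all at rest, and the tray is home within 8 mm (((distance between hanger1_slot and stud1 below 0.009 m and angle between the z axis of hanger1 and the z axis of board, either way round below 0.12 rad) or (distance between hanger1_slot and stud2 below 0.009 m and angle between the z axis of hanger1 and the z axis of board, either way round below 0.12 rad) or (distance between hanger1_slot and stud3 below 0.009 m and angle between the z axis of hanger1 and the z axis of board, either way round below 0.12 rad)) and ((distance between hanger2_slot and stud1 below 0.009 m and angle between the z axis of hanger2 and the z axis of board, either way round below 0.12 rad) or (distance between hanger2_slot and stud2 below 0.009 m and angle between the z axis of hanger2 and the z axis of board, either way round below 0.12 rad) or (distance between hanger2_slot and stud3 below 0.009 m and angle between the z axis of hanger2 and the z axis of board, either way round below 0.12 rad)) and ((distance between hanger3_slot and stud1 below 0.009 m and angle between the z axis of hanger3 and the z axis of board, either way round below 0.12 rad) or (distance between hanger3_slot and stud2 below 0.009 m and angle between the z axis of hanger3 and the z axis of board, either way round below 0.12 rad) or (distance between hanger3_slot and stud3 below 0.009 m and angle between the z axis of hanger3 and the z axis of board, either way round below 0.12 rad)) and x of spool1 in the frame of tray_floor between -0.1 and 0.1 m and y of spool1 in the frame of tray_floor between -0.145 and 0.145 m and z of spool1 in the frame of tray_floor between 0 and 0.035 m and x of spool2 in the frame of tray_floor between -0.1 and 0.1 m and y of spool2 in the frame of tray_floor between -0.145 and 0.145 m and z of spool2 in the frame of tray_floor between 0 and 0.035 m and value of joint tray below 0.008 m and linear speed of each of hanger1, hanger2, hanger3, spool1, spool2 below 0.03 m/s); the robot touches nothing.
It fails at once if a bystander (centre pin, paste jar or brass ring) is moved more than 40 mm (distance of any of pin, pastejar, ringlap from where it was at the start of the episode above 0.04 m).
Of hanger1, hanger2, hanger3 only 2 to 3 are there at a start; the rules pass over those that are not, and their reading is None.
Of spool1, spool2 only 1 to 2 are there at a start; the rules pass over those that are not, and their reading is None.
At some moment in a run one of spool1, spool2 may be knocked a few centimetres aside while the robot is not near it.
Once in a run the grip may slacken for a moment while it holds something.
It also fails if it takes over 210 s, if anything falls off the work surface, if the arm or the gripper's body presses on something with over 40 N, if the wrist force passes 120 N, or if a joint passes its speed limit or range.

## Working session

There is one attempt and no reset: what is moved stays moved. The work goes in short steps, Python scripts to look and compute and a tool call to move; the robot and the scene stay as the last step left them, time stands still between calls to the robot, and variables do not carry over. Pictures are saved under pics/ and viewed, and the job is handed in when it is done.

Besides the shell and the picture viewer there is one more tool, called after ">>>" as a command line: name --argument value ..., lists and objects as JSON in quotes. step_arm: Moves the arm, as the interface text tells. Its arguments: {"type":"object","properties":{"series":{"type":"array","items":{"type":"array","items":{"type":"array","items":{"type":"number"}}}}},"required":["series"]}

```bash
ls; mkdir -p pics; python3 - <<'E'
from station import manip, eyes
import cv2
print(manip.get_state())
for n in ["scene","top","wrist"]:
    im=eyes.camera(n); cv2.imwrite(f"pics/a_{n}.png",im); print(n,eyes.calibration(n))
E
```

```text
pics
{'time_s': 0.0, 'qpos': array([ 1.24351067,  0.50829907, -0.23754791,  1.50110764,  0.12567283,
        1.14890621, -0.15483901]), 'joint_vel': array([ 0.00131956,  0.00096764, -0.00108597, -0.00133363, -0.00015382,
        0.00013907, -0.00021716]), 'joint_torque': array([-2.73182923e-04, -6.20596433e+01, -2.18671963e+00, -2.49650002e+01,
        1.26852142e-02,  1.21150204e-02, -2.43232438e-05]), 'tcp_pos': array([ 0.26186742, -0.56695145,  0.23046324]), 'ee_rot': array([-4.66768454e-04,  8.42432811e-01, -5.38800712e-01, -7.30348104e-04]), 'wrist_force': array([ 0.0715717 , -0.52633819, -0.68128072]), 'ft_torque': array([0.030733  , 0.04721315, 0.00747106]), 'finger_gap': 0.9997584776504077}
scene {'camera_matrix': array([[498.02943834,   0.        , 247.54991919],
       [  0.        , 498.02943834, 186.4465021 ],
       [  0.        ,   0.        ,   1.        ]]), 'rvec': array([ 0.88569929,  2.60749702, -0.98812081]), 'tvec': array([ 0.41414324, -0.16867476,  1.61581387])}
top {'camera_matrix': array([[353.91335629,   0.        , 257.19378768],
       [  0.        , 353.91335629, 187.36946752],
       [  0.        ,   0.        ,   1.        ]]), 'rvec': array([ 2.15578917, -2.16128851,  0.11358772]), 'tvec': array([0.0239675 , 0.55099307, 1.23628315])}
wrist {'camera_matrix': array([[297.31863964,   0.        , 257.55123499],
       [  0.        , 297.31863964, 191.80857704],
       [  0.        ,   0.        ,   1.        ]]), 'tool_from_camera': array([[ 9.99999900e-01, -1.78434924e-04,  4.09816865e-04,
        -6.69748116e-04],
       [ 4.47060299e-05,  9.52192596e-01,  3.05498378e-01,
        -7.74364971e-02],
       [-4.44736164e-04, -3.05498329e-01,  9.52192508e-01,
        -1.42693119e-01],
       [ 0.00000000e+00,  0.00000000e+00,  0.00000000e+00,
         1.00000000e+00]])}
```

View pics/a_scene.png

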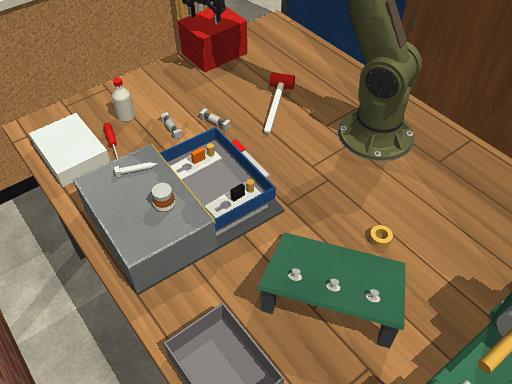

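View pics/a_top.png

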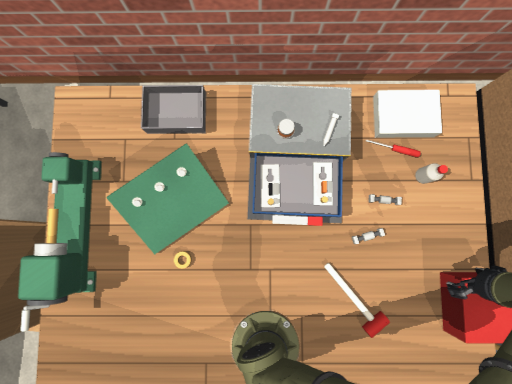

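View pics/a_wrist.png

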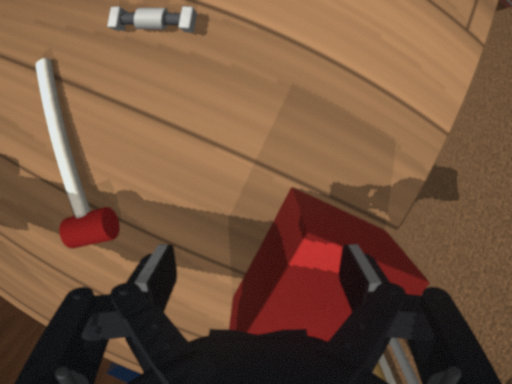

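```bash
cat > h.py <<'E'
from station import manip, eyes
import numpy as np, cv2
from scipy.spatial.transform import Rotation as R
def proj(n,P):
    c=eyes.calibration(n); p,_=cv2.projectPoints(np.float64(P).reshape(-1,3),c['rvec'],c['tvec'],c['camera_matrix'],None); return p[:,0]
def ray(n,rc):
    c=eyes.calibration(n); K=c['camera_matrix']
    if n=='wrist':
        s=manip.get_state(); T=c['tool_from_camera']
        v=np.array([rc[1]-K[0,2],rc[0]-K[1,2]])/K[0,0]; t=np.hypot(*v)
        d=np.r_[v/max(t,1e-9)*np.sin(t),np.cos(t)]
        q=s['ee_rot']; Rt=R.from_quat(np.r_[q[1:],q[0]]).as_matrix()
        return Rt@T[:3,3]+s['tcp_pos'], Rt@T[:3,:3]@d
    M=cv2.Rodrigues(c['rvec'])[0]; d=np.linalg.inv(K)@[rc[1],rc[0],1]
    return -M.T@c['tvec'], M.T@d/np.linalg.norm(d)
def onz(n,rc,z):
    o,d=ray(n,rc); return o+d*(z-o[2])/d[2]
def tri(rays):
    A=0;b=0
    for o,d in rays:
        P=np.eye(3)-np.outer(d,d); A=A+P; b=b+P@o
    x=np.linalg.solve(A,b); return x,[np.linalg.norm((np.eye(3)-np.outer(d,d))@(x-o)) for o,d in rays]
def rot():
    q=manip.get_state()['ee_rot']; return R.from_quat(np.r_[q[1:],q[0]])
def frame(zdir,xdir):
    z=np.float64(zdir)/np.linalg.norm(zdir); x=np.float64(xdir); x=x-z*(x@z); x/=np.linalg.norm(x)
    return R.from_matrix(np.c_[x,np.cross(z,x),z])
def plan(p,Rt=None):
    """shift in tool axes cm and rotvec deg from the current measured pose to target"""
    s=manip.get_state(); r=rot(); 
    print('shift tool cm',np.round(r.inv().apply(np.float64(p)-s['tcp_pos'])*100,2), 'rotvec deg', None if Rt is None else np.round(np.degrees((r.inv()*Rt).as_rotvec()),2))
E
python3 - <<'E'
from h import *
np.set_printoptions(precision=4,suppress=True)
for n in ['top','scene']:
    eyes.camera(n)
names=['cab','tray_floor','lever_pad','board','stud1','stud2','stud3','hanger1','hanger1_slot','hanger2','hanger2_slot','hanger3','spool1','spool2','pin','pastejar','ringlap']
for k in names:
    t=eyes.mark_of('top',k); s=eyes.mark_of('scene',k)
    f=lambda l:[(np.round(d['position'],1).tolist(),round(d['conf'],2)) for d in l[:3]]
    print(k,'T',f(t),'S',f(s))
    if t and s:
        x,e=tri([ray('top',t[0]['position']),ray('scene',s[0]['position'])]); print('   ',x,np.round(e,4))
print(manip.get_state()['time_s'])
E
```

```text
cab T [([160.5, 293.4], 0.8)] S [([209.4, 188.1], 0.59)]
    [ 0.6521 -0.1097  0.003 ] [0.0022 0.0022]
tray_floor T [([183.9, 293.7], 0.84)] S [([179.2, 216.2], 0.72), ([169.0, 179.1], 0.29)]
    [ 0.5558 -0.1024  0.0721] [0.003 0.003]
lever_pad T [([222.9, 316.1], 0.98)] S [([144.9, 237.3], 0.76)]
    [ 0.4228 -0.1793  0.0676] [0.0009 0.0009]
board T [([229.3, 191.6], 0.7)] S [([244.9, 343.1], 0.72)]
    [0.402  0.2568 0.0243] [0.0005 0.0005]
stud1 T [([184.1, 161.5], 0.82), ([201.0, 138.4], 0.77), ([172.0, 180.2], 0.59)] S [([271.7, 298.5], 0.9), ([286.7, 332.3], 0.68), ([294.1, 370.8], 0.68)]
    [0.5745 0.3151 0.1399] [0.0318 0.0318]
stud2 T [([184.1, 161.5], 0.82), ([201.0, 138.4], 0.77), ([172.0, 180.2], 0.59)] S [([271.7, 298.5], 0.9), ([286.7, 332.3], 0.68), ([294.1, 370.8], 0.68)]
    [0.5745 0.3151 0.1399] [0.0318 0.0318]
stud3 T [([184.1, 161.5], 0.82), ([201.0, 138.4], 0.77), ([172.0, 180.2], 0.59)] S [([271.7, 298.5], 0.9), ([286.7, 332.3], 0.68), ([294.1, 370.8], 0.68)]
    [0.5745 0.3151 0.1399] [0.0318 0.0318]
hanger1 T [([182.2, 320.4], 0.59), ([187.3, 271.7], 0.58)]
[... 612 characters left out ...]
0.75), ([235.0, 365.8], 0.54)] S [([117.3, 212.9], 0.81), ([126.2, 170.9], 0.53)]
    [ 0.4612 -0.361   0.1031] [0.0685 0.0685]
spool2 T [([197.6, 387.9], 0.75), ([235.0, 365.8], 0.54)] S [([117.3, 212.9], 0.81), ([126.2, 170.9], 0.53)]
    [ 0.4612 -0.361   0.1031] [0.0685 0.0685]
pin T [([127.4, 333.3], 0.66)] S [([166.5, 136.0], 0.7)]
    [ 0.7336 -0.2279  0.1366] [0.0077 0.0077]
pastejar T [([129.8, 284.4], 0.61), ([129.1, 331.0], 0.36)] S [([205.8, 164.5], 0.7), ([272.4, 297.7], 0.28), ([285.9, 329.5], 0.23)]
    [ 0.7352 -0.0695  0.1211] [0.002 0.002]
ringlap T [([259.3, 184.9], 0.56), ([185.2, 273.6], 0.51)] S [([237.8, 382.0], 0.92)]
    [ 0.2903  0.289  -0.0043] [0.0064 0.0064]
1.95
```

```bash
python3 - <<'E'
from h import *
plan([.50,-.11,.30],frame([0,0,-1],[0,-1,0]))
E
```

```text
shift tool cm [-31.54 -40.78  -6.87] rotvec deg [0.00e+00 1.00e-02 2.48e+01]
```

>>> step_arm --series '[[[-2.6,-3.4,-0.6,0,0,0,60],[-2.6,-3.4,-0.6,0,0,0,60],[-2.6,-3.4,-0.6,0,0,0,60],[-2.6,-3.4,-0.6,0,0,0,60],[-2.6,-3.4,-0.6,0,0,0,60],[-2.6,-3.4,-0.6,0,0,0,60],[-2.6,-3.4,-0.6,0,0,0,60],[-2.6,-3.4,-0.6,0,0,0,60],[-2.6,-3.4,-0.6,0,0,0,60],[-2.6,-3.4,-0.6,0,0,0,60],[-2.6,-3.4,-0.6,0,0,0,60],[-2.6,-3.4,-0.6,0,0,0,60]]]'

```text
time_s: 3.15
tcp_pos: [0.5022, -0.1115, 0.3038]
ee_rot: [-0.0, 0.842, -0.539, 0.0]
wrist_force: [1.5, -0.7, -0.2]
finger_gap: 0.602
```

>>> step_arm --series '[[[0,0,0,0,0,8.2,60],[0,0,0,0,0,8.3,60],[0,0,0,0,0,8.3,60],[0,0,0,0,0,0,60],[0,0,0,0,0,0,60]]]'

```text
time_s: 3.65
tcp_pos: [0.5016, -0.1129, 0.3034]
ee_rot: [0.0, 0.709, -0.706, 0.0]
wrist_force: [0.5, 0.1, -0.2]
finger_gap: 0.597
```

```bash
python3 - <<'E'
from h import *
s=manip.get_state();print(s['tcp_pos'],s['qpos'],s['time_s'])
plan([.50,-.11,.30],frame([0,0,-1],[0,-1,0]))
im=eyes.camera('wrist'); cv2.imwrite('pics/b_wrist.png',im)
E
```

```text
[ 0.50162965 -0.11291184  0.3033547 ] [ 0.42005394  0.28569444 -0.33441905  1.66064292  0.09907139  1.21181603
 -1.50311341] 3.65
shift tool cm [-0.29  0.16  0.34] rotvec deg [-0.01 -0.01  0.25]
```

View pics/b_wrist.png

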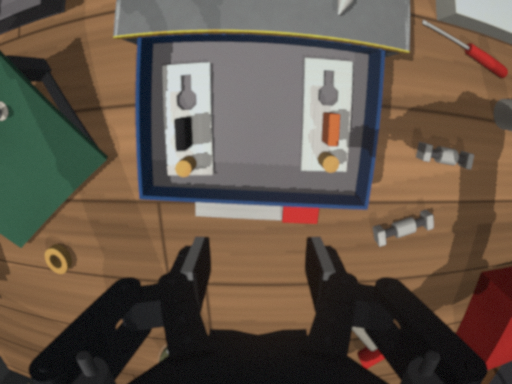

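```bash
python3 - <<'E'
from h import *
im=cv2.imread('pics/b_wrist.png')
a=cv2.resize(im[45:215,130:330+65],None,fx=3,fy=3,interpolation=cv2.INTER_CUBIC)
cv2.imwrite('pics/b_crop.png',a)
E
```

```text
(no output)
```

View pics/b_crop.png

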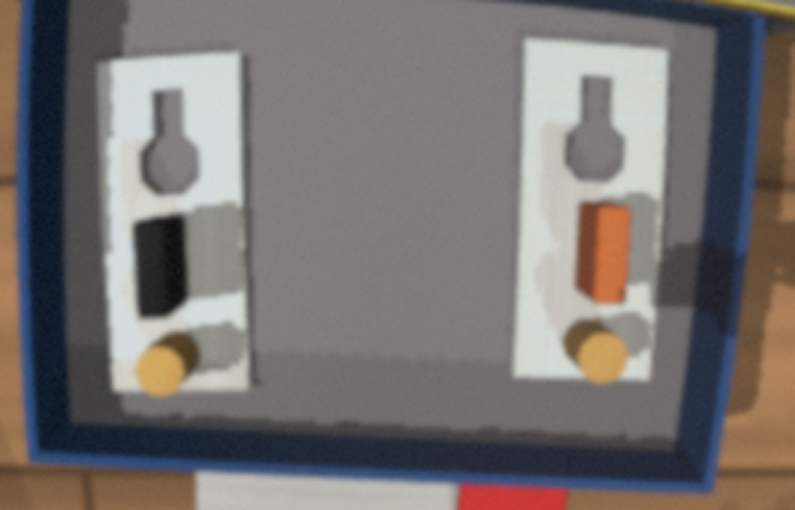

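```bash
cat > fit.py <<'E'
from h import *
from scipy.optimize import least_squares
def fithang(rays, pts, z):  # pts hanger xy coords; points at height z
    W=np.array([ (o+d*(z-o[2])/d[2])[:2] for o,d in rays])
    def f(v): 
        c,s=np.cos(v[2]),np.sin(v[2]); return (np.array(pts)@np.array([[c,s],[-s,c]])+v[:2]-W).ravel()
    r=least_squares(f,[W[:,0].mean(),W[:,1].mean(),0]); return r.x,r.fun.reshape(-1,2)
E
python3 - <<'E'
from fit import *
np.set_printoptions(precision=4,suppress=True)
px=lambda u,v:(v/3+45-.33,u/3+130-.33)
P=[(.075,.032),(.075,-.032),(-.075,-.032),(-.075,.032),(.027,0)]
for C in ([(98,60),(241,51),(249,389),(112,391),(170,165)],[(525,38),(668,46),(651,380),(514,378),(595,153)]):
    x,e=fithang([ray('wrist',px(*c)) for c in C],P,.059)
    c,s=np.cos(x[2]),np.sin(x[2]); print('hanger',x[:2],np.degrees(x[2]),'fin',x[0]-.015*c,x[1]-.015*s); print(e*1000)
for u,v in [(38,460),(712,490),(24,0),(763,15)]: print('walltop',onz('wrist',px(u,v),.098))
for u,v in [(458,485),(566,485)]: print('pad',onz('wrist',px(u,v),.075))
for r,c in [(157,445),(229,404)]: print('spool',onz('wrist',(r,c),.02))
E
```

```text
hanger [ 0.5543 -0.0195] 0.18167598410537494 fin 0.5392666797233563 -0.019591424100109216
[[-0.6295 -0.1432]
 [-0.3108  0.0787]
 [-0.0248  0.375 ]
 [ 0.3879 -0.4312]
 [ 0.5771  0.1207]]
hanger [ 0.5605 -0.2042] -0.24891965304287153 fin 0.5455204978074583 -0.20412488882119137
[[-0.2627  0.1308]
 [-1.7263  0.2837]
 [ 0.4276  0.039 ]
 [ 0.7049 -0.3999]
 [ 0.8564 -0.0535]]
walltop [0.4582 0.0373 0.098 ]
walltop [ 0.4455 -0.2568  0.098 ]
walltop [0.6531 0.0324 0.098 ]
walltop [ 0.6491 -0.2657  0.098 ]
pad [ 0.4397 -0.1462  0.075 ]
pad [ 0.4396 -0.1952  0.075 ]
spool [ 0.5049 -0.4274  0.02  ]
spool [ 0.3759 -0.366   0.02  ]
```

```bash
python3 - <<'E'
from h import *
y=np.radians(38);n=np.array([-np.sin(.4363)*np.cos(y),-np.sin(.4363)*np.sin(y),np.cos(.4363)])
plan([.42,.272,.30],frame(-n,[np.sin(y),-np.cos(y),0]))
print(rot().as_matrix())
E
```

```text
shift tool cm [-38.53   8.01   0.33] rotvec deg [ 24.07  -8.24 -37.16]
[[ 3.95858106e-03 -9.99992156e-01  1.35522882e-04]
 [-9.99992165e-01 -3.95858419e-03 -2.28456570e-05]
 [ 2.33819565e-05 -1.35431384e-04 -9.99999991e-01]]
```

>>> step_arm --series '[[[-4.3,0.9,0,0,0,0,60],[-4.3,0.9,0,0,0,0,60],[-4.3,0.9,0,0,0,0,60],[-4.3,0.9,0,0,0,0,60],[-4.3,0.9,0,0,0,0,60],[-4.3,0.9,0,0,0,0,60],[-4.3,0.9,0,0,0,0,60],[-4.3,0.9,0,0,0,0,60],[-4.1,0.8,0.3,0,0,0,60]]]'

```text
time_s: 4.6
tcp_pos: [0.4212, 0.2738, 0.3008]
ee_rot: [-0.001, 0.708, -0.706, 0.0]
wrist_force: [0.6, 0.4, -0.3]
finger_gap: 0.603
```

>>> step_arm --series '[[[0,0,0,4.01,-1.37,-6.19,60],[0,0,0,4.01,-1.37,-6.19,60],[0,0,0,4.01,-1.37,-6.19,60],[0,0,0,4.01,-1.37,-6.19,60],[0,0,0,4.01,-1.37,-6.19,60],[0,0,0,4.01,-1.37,-6.19,60],[0,0,0,0,0,0,60],[0,0,0,0,0,0,60]]]'

```text
time_s: 5.4
tcp_pos: [0.4219, 0.2715, 0.3007]
ee_rot: [-0.194, 0.876, -0.432, 0.095]
wrist_force: [-0.7, 0.7, -0.2]
finger_gap: 0.597
```

```bash
python3 - <<'E'
from h import *
s=manip.get_state();print(s['tcp_pos'],s['qpos'],s['time_s'])
print(rot().as_matrix().round(3))
im=eyes.camera('wrist'); cv2.imwrite('pics/c_wrist.png',im)
for k in ['board','stud1']: print(k,[(d['position'],d['conf']) for d in eyes.mark_of('wrist',k)])
E
```

```text
[0.42190364 0.27146189 0.30065136] [ 0.00822378  0.05111068 -0.64467055  2.06324011  0.0345307   0.60299154
 -1.5693006 ] 5.4
[[ 0.609 -0.72   0.334]
 [-0.793 -0.552  0.257]
 [-0.    -0.421 -0.907]]
board [([247.9, 256.8], 0.6), ([288.9, 193.0], 0.55)]
stud1 [([120.1, 264.8], 0.95), ([122.9, 332.4], 0.91), ([115.4, 194.8], 0.84)]
```

View pics/c_wrist.png

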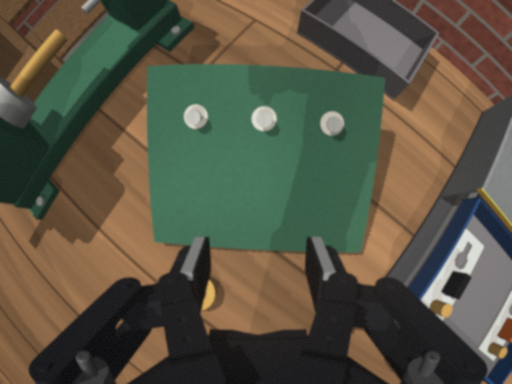

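```bash
python3 - <<'E'
from h import *
im=cv2.imread('pics/c_wrist.png')
a=cv2.resize(im[55:255,140:395],None,fx=3,fy=3,interpolation=cv2.INTER_CUBIC)
cv2.imwrite('pics/c_crop.png',a)
E
```

```text
(no output)
```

View pics/c_crop.png

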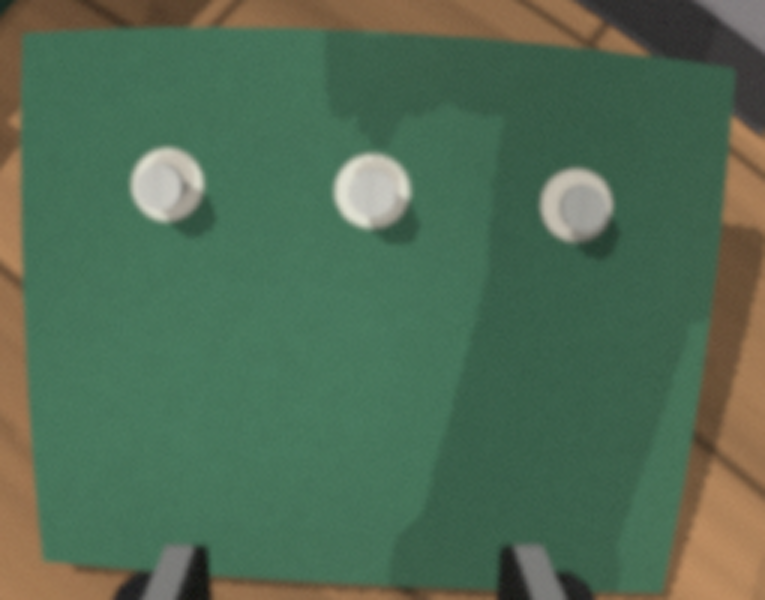

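```bash
cat > camfit.py <<'E'
from h import *
from scipy.optimize import least_squares
def wproj(W, pos, Rt):
    c=eyes.calibration('wrist'); T=c['tool_from_camera'];K=c['camera_matrix']
    pt=Rt.inv().apply(W-pos); pc=(pt-T[:3,3])@T[:3,:3]
    r=np.hypot(pc[:,0],pc[:,1]); t=np.arctan2(r,pc[:,2]); 
    return pc[:,:2]/r[:,None]*t[:,None]*K[0,0]+[K[0,2],K[1,2]]
E
python3 - <<'E'
from camfit import *
np.set_printoptions(precision=4,suppress=True)
s=manip.get_state(); pos=s['tcp_pos'];Rt=rot()
B=np.array([(.26,.16,0),(.26,-.16,0),(0,-.16,0),(0,.16,0),(.19,.09,0),(.19,0,0),(.19,-.09,0),(.19,.09,.016),(.19,-.09,.016)])
uv=np.array([(23,33),(735,69),(666,594),(43,561),(167,185),(372,191),(577,205),(161,185.5),(584,208)])/3+[140-.33,55-.33]
def pose(v): return R.from_euler('ZYX',[v[3],v[4],v[5]])
def f(v,full=False):
    return (wproj(pose(v).apply(B)+v[:3],pos,Rt)-uv).ravel()
r=least_squares(f,[.40,.257,.024,.66,-.436,0],x_scale=[.01]*3+[.02]*3); v=r.x
print(v[:3],np.degrees(v[3:])); print(r.fun.reshape(-1,2))
g=lambda w:f(np.r_[w,-np.radians(25),0])
r2=least_squares(g,v[:4]);w=r2.x;print(w[:3],np.degrees(w[3]));print(r2.fun.reshape(-1,2))
for vv in (v,np.r_[w,-np.radians(25),0]):
    P=pose(vv); W=P.apply([(.19,-.09,.004),(.19,0,.004),(.19,.09,.004),(.19,0,.016)])+vv[:3]; print(W); 
    C=P.apply([(0,0,0),(0,.16,0),(0,-.16,0),(.26,.16,0),(.26,-.16,0)])+vv[:3]
    print('top',proj('top',W).round(1).tolist(),'scene',proj('scene',W).round(1).tolist())
    print('top',proj('top',C).round(1).tolist(),'scene',proj('scene',C).round(1).tolist())
np.save('board.npy',np.r_[w,-np.radians(25),0])
E
```

```text
[0.405  0.2611 0.0213] [ 34.8215 -24.6236  -0.3724]
[[ 0.3326  0.1744]
 [ 0.1161 -0.3415]
 [-0.618   0.0873]
 [-0.035   0.2331]
 [ 0.3555 -0.1702]
 [ 0.1392 -0.082 ]
 [-0.0791 -0.0921]
 [-0.521   0.3397]
 [ 0.2962 -0.14  ]]
[0.4053 0.2612 0.0205] 34.78426593960887
[[-0.027  -0.0132]
 [ 0.2249 -0.2225]
 [-0.9235 -0.4115]
 [-0.0349  0.2433]
 [ 0.3221 -0.1474]
 [ 0.2765 -0.0353]
 [ 0.0237 -0.0278]
 [-0.4884  0.448 ]
 [ 0.4703  0.015 ]]
[[0.5966 0.2847 0.1046]
 [0.5454 0.3588 0.1041]
 [0.4942 0.4328 0.1036]
 [0.5413 0.356  0.115 ]]
top [[179.8, 171.8], [157.7, 186.9], [135.4, 202.1], [157.5, 187.7]] scene [[295.4, 275.6], [333.8, 286.2], [373.5, 297.1], [334.9, 281.9]]
top [[190.5, 228.5], [153.0, 254.4], [227.5, 203.0], [104.3, 197.4], [184.8, 143.1]] scene [[343.1, 247.2], [405.3, 263.2], [284.0, 232.0], [404.7, 327.1], [258.3, 285.6]]
[[0.5967 0.2846 0.1045]
 [0.5454 0.3585 0.1045]
 [0.494  0.4324 0.1045]
 [0.5412 0.3556 0.1153]]
top [[179.9, 171.8], [157.7, 186.9], [135.4, 202.1], [157.6, 187.8]] scene [[295.4, 275.6], [333.8, 286.0], [373.5, 296.7], [334.8, 281.7]]
top [[190.5, 228.5], [153.0, 254.4], [227.5, 202.8], [104.2, 197.5], [184.8, 143.1]] scene [[343.0, 247.5], [405.3, 263.2], [283.9, 232.6], [404.8, 326.4], [258.2, 285.6]]
```

>>> step_arm --series '[[[0,0,0,-4.01,1.37,6.19,50],[0,0,0,-4.01,1.37,6.19,50],[0,0,0,-4.01,1.37,6.19,50],[0,0,0,-4.01,1.37,6.19,50],[0,0,0,-4.01,1.37,6.19,50],[0,0,0,-4.01,1.37,6.19,50]]]'

```text
time_s: 6.15
tcp_pos: [0.4219, 0.2731, 0.3004]
ee_rot: [-0.002, -0.705, 0.709, 0.0]
wrist_force: [0.5, 0.9, 0.8]
finger_gap: 0.502
```

```bash
python3 - <<'E'
from h import *
plan([.5393,-.0196,.15],frame([0,0,-1],[0,-1,0]))
E
```

```text
shift tool cm [ 29.19 -11.92  15.06] rotvec deg [ 0.16 -0.1  -0.27]
```

>>> step_arm --series '[[[3.0,-1.2,0.8,0.16,-0.1,-0.4,50],[3.0,-1.2,0.8,0,0,0,50],[3.0,-1.2,1.2,0,0,0,50],[3.0,-1.2,1.4,0,0,0,50],[3.0,-1.2,1.6,0,0,0,50],[3.0,-1.2,1.8,0,0,0,50],[3.0,-1.2,1.8,0,0,0,50],[3.0,-1.2,1.8,0,0,0,50],[3.0,-1.2,1.9,0,0,0,50],[2.2,-1.1,2.0,0,0,0,50],[0,0,0,0,0,0,50],[0,0,0,0,0,0,50]]]'

```text
time_s: 7.35
tcp_pos: [0.5432, -0.0187, 0.1483]
ee_rot: [-0.001, 0.709, -0.705, -0.0]
wrist_force: [0.6, -0.4, 0.2]
finger_gap: 0.499
```

```bash
python3 - <<'E'
from h import *
plan([.5393,-.0196,.069],frame([0,0,-1],[0,-1,0]))
im=eyes.camera('wrist'); cv2.imwrite('pics/d_wrist.png',im)
E
```

```text
shift tool cm [0.11 0.39 7.93] rotvec deg [-0.05  0.13  0.32]
```

View pics/d_wrist.png

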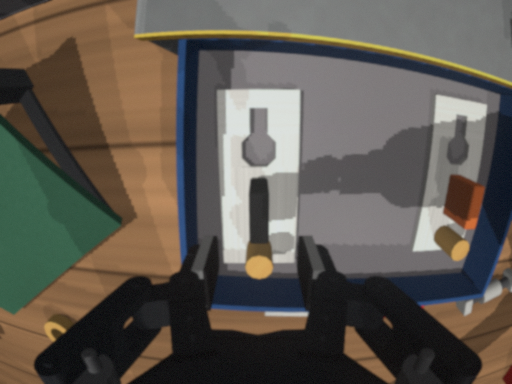

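>>> step_arm --series '[[[0.1,0.4,1.5,0,0,0.3,50],[0,0,2.0,0,0,0,50],[0,0,2.0,0,0,0,50],[0,0,1.6,0,0,0,50],[0,0,0.8,0,0,0,50],[0,0,0,0,0,0,50],[0,0,0,0,0,0,10],[0,0,0,0,0,0,0],[0,0,0,0,0,0,0],[0,0,0,0,0,0,0],[0,0,0,0,0,0,0]]]'

```text
time_s: 8.5
tcp_pos: [0.5399, -0.0195, 0.0713]
ee_rot: [-0.002, 0.708, -0.706, 0.001]
wrist_force: [-0.1, 1.5, 6.4]
finger_gap: 0.148
```

>>> step_arm --series '[[[0,0,-1.0,0,0,0,0],[0,0,-2.0,0,0,0,0],[0,0,-2.5,0,0,0,0],[0,0,-2.5,0,0,0,0],[0,0,-2.5,0,0,0,0],[0,0,-2.5,0,0,0,0],[0,0,-2.0,0,0,0,0],[0,0,-1.0,0,0,0,0],[0,0,0,0,0,0,0],[0,0,0,0,0,0,0]]]'

```text
time_s: 9.5
tcp_pos: [0.5381, -0.0204, 0.2294]
ee_rot: [-0.001, 0.708, -0.707, 0.0]
wrist_force: [-0.3, -0.4, -3.2]
finger_gap: 0.153
```

```bash
python3 - <<'E'
from h import *
im=eyes.camera('wrist'); cv2.imwrite('pics/e_wrist.png',im); print(manip.get_state()['tcp_pos'])
E
```

```text
[ 0.53794176 -0.0203711   0.22904302]
```

View pics/e_wrist.png

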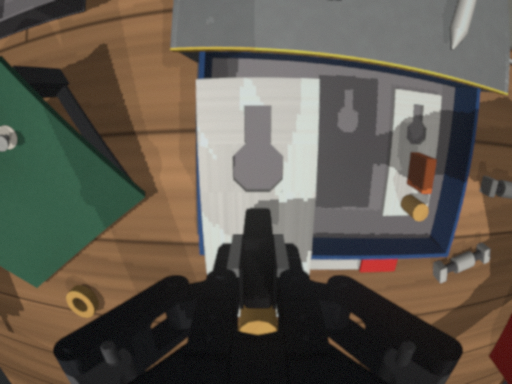

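```bash
cat > held.py <<'E'
from camfit import *
H0=R.from_matrix(np.array([[0,-1,0],[-1,0,0],[0,0,-1.]]))  # cols: hanger axes in tool
def fit(uv,P,z0=.018,verbose=True):
    uv=np.float64(uv);P=np.float64(P); I=R.identity()
    # v: tx,ty,tz, pitch about hanger y, yaw about hanger z, roll
    def f(v):
        return np.r_[(wproj((H0*R.from_rotvec(v[3:6])).apply(P)+v[:3],np.zeros(3),I)-uv).ravel(), (v[2]-z0)/.0015, v[3]/.01]
    r=least_squares(f,[0,-.0144,z0,0,0,0],x_scale=[.01]*3+[.02]*3)
    v=r.x
    if verbose: print('origin in tool mm',(v[:3]*1000).round(2),'rot deg',np.degrees(v[3:]).round(2)); print(r.fun[:-2].reshape(-1,2).round(1).tolist())
    return v
def tcp_for(v,slotpos,Rb,slot=(.055,0,.003)):
    """TCP pose so that hanger point slot lies at slotpos with hanger axes = Rb"""
    Rh=H0*R.from_rotvec(v[3:6]); Rt=Rb*Rh.inv()
    return slotpos-Rt.apply(Rh.apply(slot)+v[:3]), Rt
def board():
    b=np.load('board.npy'); return b[:3],R.from_euler('ZYX',b[3:])
def stud(i):
    o,Rb=board(); return o+Rb.apply([.19,.09*(i-2),.004]),Rb
E
python3 - <<'E'
from held import *
im=cv2.imread('pics/e_wrist.png')
a=cv2.resize(im[65:285,185:335],None,fx=3.5,fy=3.5,interpolation=cv2.INTER_CUBIC)
cv2.imwrite('pics/e_crop.png',a[:, :])
print(a.shape)
E
```

```text
(770, 525, 3)
```

View pics/e_crop.png

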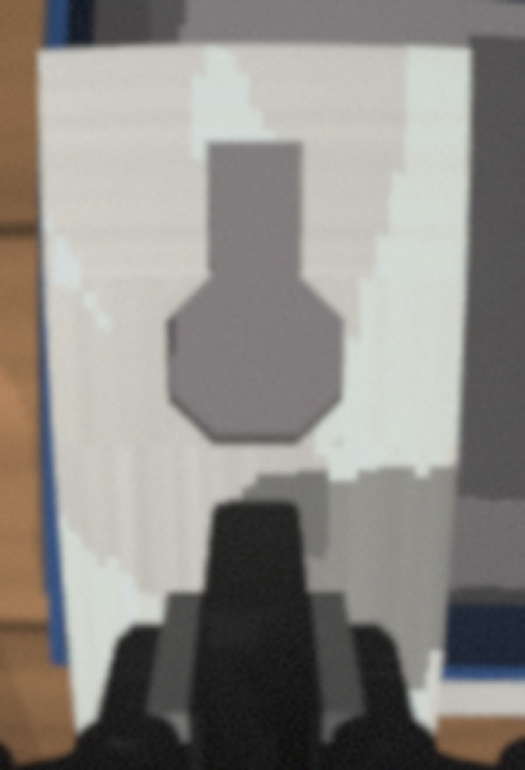

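```bash
python3 - <<'E'
from held import *
np.set_printoptions(precision=4,suppress=True)
px=np.array([(38,50),(470,45),(255.5,440),(168,361),(343,353)])/3.5+[185-.36,65-.36]
P=[(.075,.032,.006),(.075,-.032,.006),(.0135,0,.006),(.027,.0135,.006),(.027,-.0135,.006)]
v=fit(px,P); np.save('h1.npy',v)
s,Rb=stud(3)
# pre: entry hole over stud, 40 mm above
for name,sl in [('entry up 60',(.027,0,.003-.060)),('entry up 20',(.027,0,-.017)),('entry',(.027,0,.003)),('final',(.055,0,.003))]:
    p,Rt=tcp_for(v,s,Rb,sl); print(name,p); plan(p,Rt)
E
```

```text
origin in tool mm [  0.2  -14.43  18.62] rot deg [0.01 0.56 0.53]
[[-0.0, -0.5], [-0.5, -0.2], [0.3, 0.4], [0.0, -0.8], [0.2, 1.0]]
entry up 60 [0.4367 0.393  0.1553]
shift tool cm [-41.34  10.07   7.44] rotvec deg [ 24.65  -7.75 -33.6 ]
entry up 20 [0.4505 0.4026 0.119 ]
shift tool cm [-42.29   8.68  11.07] rotvec deg [ 24.65  -7.75 -33.6 ]
entry [0.4575 0.4074 0.1009]
shift tool cm [-42.77   7.99  12.88] rotvec deg [ 24.65  -7.75 -33.6 ]
final [0.4366 0.3929 0.0891]
shift tool cm [-41.32  10.08  14.06] rotvec deg [ 24.65  -7.75 -33.6 ]
```

>>> step_arm --series '[[[-2.0,0.5,0,0,0,0,0],[-3.0,0.8,0,0,0,0,0],[-3.8,1.0,0,0,0,0,0],[-3.8,1.0,0,0,0,0,0],[-3.8,1.0,0,0,0,0,0],[-3.8,1.0,0,0,0,0,0],[-3.8,1.0,0,0,0,0,0],[-3.8,1.0,0,0,0,0,0],[-3.8,1.0,0,0,0,0,0],[-3.8,1.0,0,0,0,0,0],[-3.0,0.9,0,0,0,0,0],[-2.0,0.5,0,0,0,0,0]]]'

```text
time_s: 10.75
tcp_pos: [0.4289, 0.3861, 0.2291]
ee_rot: [-0.001, 0.709, -0.705, -0.0]
wrist_force: [-0.7, -0.1, -1.7]
finger_gap: 0.153
```

>>> step_arm --series '[[[0,0,0,3.52,-1.11,-4.8,0],[0,0,0,3.52,-1.11,-4.8,0],[0,0,0,3.52,-1.11,-4.8,0],[0,0,0,3.52,-1.11,-4.8,0],[0,0,0,3.52,-1.11,-4.8,0],[0,0,0,3.52,-1.11,-4.8,0],[0,0,0,3.52,-1.11,-4.8,0],[0,0,0,0,0,0,0],[0,0,0,0,0,0,0]]]'

```text
time_s: 11.65
tcp_pos: [0.4308, 0.383, 0.2298]
ee_rot: [-0.196, 0.862, -0.457, 0.102]
wrist_force: [-0.0, 0.2, -1.8]
finger_gap: 0.152
```

```bash
python3 - <<'E'
from held import *
im=eyes.camera('wrist'); cv2.imwrite('pics/f_wrist.png',im);v=np.load('h1.npy')
s,Rb=stud(3); st=manip.get_state(); print(st['tcp_pos'],st['finger_gap'],st['wrist_force'])
for name,sl in [('entry up 60',(.027,0,.003-.060)),('entry up 20',(.027,0,-.017)),('entry',(.027,0,.003)),('final',(.055,0,.003))]:
    p,Rt=tcp_for(v,s,Rb,sl); print(name); plan(p,Rt)
E
```

```text
[0.43114992 0.38367498 0.23021953] 0.14986006105562708 [ 0.38575369  0.53435287 -2.41708255]
entry up 60
shift tool cm [-0.43  2.35  7.18] rotvec deg [ 0.02 -0.05 -0.11]
entry up 20
shift tool cm [-0.43  2.39 11.18] rotvec deg [ 0.02 -0.05 -0.11]
entry
shift tool cm [-0.44  2.41 13.18] rotvec deg [ 0.02 -0.05 -0.11]
final
shift tool cm [-0.41  5.21 13.16] rotvec deg [ 0.02 -0.05 -0.11]
```

View pics/f_wrist.png

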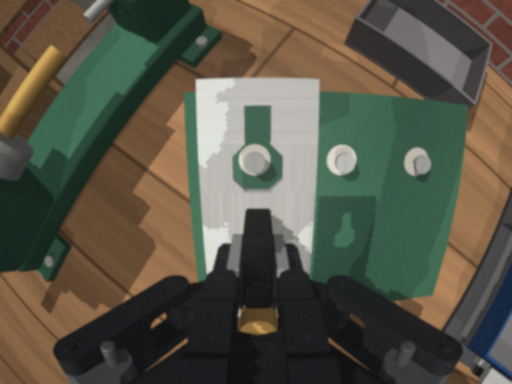

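Shows the keyhole around (258,165) with stud 3 visible through it at (254,160). Descend to 15 mm above engagement and look.

>>> step_arm --series '[[[-0.4,2.4,1.0,0,0,-0.1,0],[0,0,2.0,0,0,0,0],[0,0,2.5,0,0,0,0],[0,0,2.5,0,0,0,0],[0,0,2.0,0,0,0,0],[0,0,0.7,0,0,0,0],[0,0,0,0,0,0,0],[0,0,0,0,0,0,0]]]'

```text
time_s: 12.5
tcp_pos: [0.449, 0.4016, 0.1242]
ee_rot: [-0.197, 0.862, -0.455, 0.103]
wrist_force: [0.4, 0.4, -1.5]
finger_gap: 0.156
```

```bash
python3 - <<'E'
from held import *
im=eyes.camera('wrist'); v=np.load('h1.npy')
cv2.imwrite('pics/g_wrist.png',cv2.resize(im[65:285,165:355],None,fx=3,fy=2.7))
s,Rb=stud(3); st=manip.get_state(); print(st['tcp_pos'],st['finger_gap'],st['wrist_force'])
for name,sl in [('entry',(.027,0,.003)),('final',(.055,0,.003))]:
    p,Rt=tcp_for(v,s,Rb,sl); print(name); plan(p,Rt)
E
```

```text
[0.44908951 0.40152384 0.12460686] 0.15064019291018713 [ 0.25461663 -0.39108787 -2.45464002]
entry
shift tool cm [-0.01  0.1   2.58] rotvec deg [-0.15 -0.02  0.11]
final
shift tool cm [0.01 2.9  2.55] rotvec deg [-0.15 -0.02  0.11]
```

View pics/g_wrist.png

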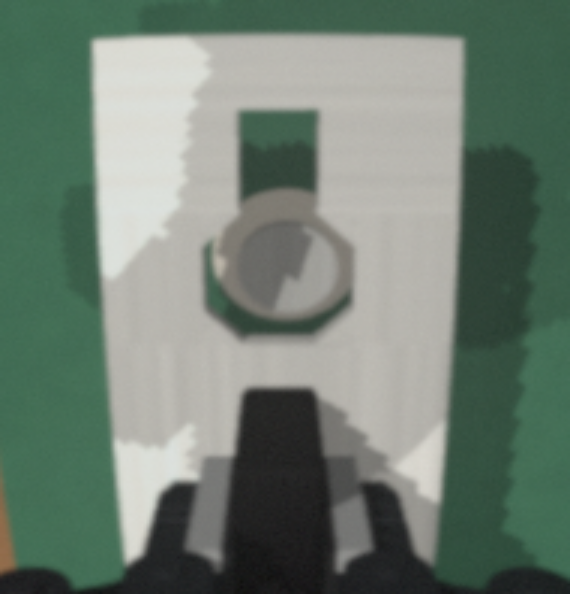

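```bash
python3 - <<'E'
from held import *
im=eyes.camera('wrist').copy(); st=manip.get_state()
s,Rb=stud(3); a=np.linspace(0,2*np.pi,40)
big=cv2.resize(im,None,fx=4,fy=4,interpolation=cv2.INTER_CUBIC)
def circ(r,z,col):
    W=Rb.apply(np.c_[r*np.cos(a),r*np.sin(a),0*a+z-.004])+s
    uv=(wproj(W,st['tcp_pos'],rot())+.5)*4-.5
    cv2.polylines(big,[uv.round().astype(int)],True,col,1)
circ(.010,.016,(0,0,255)); circ(.010,.011,(0,255,255)); circ(.0155,0,(255,0,0))
v=np.load('h1.npy');Rh=H0*R.from_rotvec(v[3:6])
P=np.array([(.075,.032,.006),(.075,-.032,.006),(.027,-.0135,.006),(.0135,0,.006),(.027,.0135,.006),(.0405,0,.006)])
uv=(wproj(Rh.apply(P)+v[:3],np.zeros(3),R.identity())+.5)*4-.5
for u in uv: cv2.circle(big,tuple(u.round().astype(int)),4,(255,0,255),-1)
cv2.imwrite('pics/g2.png',big[260:760,760:1320])
E
```

```text
(no output)
```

View pics/g2.png

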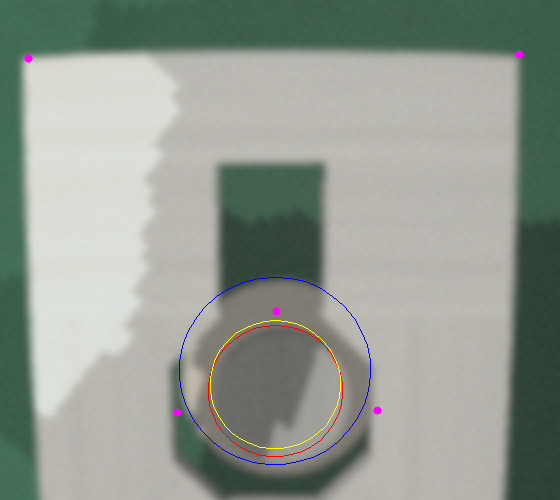

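>>> step_arm --series '[[[0,0.1,0.5,0,0,0,0],[0,0,0.5,0,0,0,0],[0,0,0.5,0,0,0,0],[0,0,0.5,0,0,0,0],[0,0,0.4,0,0,0,0],[0,0,0,0,0,0,0],[0,0,0,0,0,0,0]]]'

```text
time_s: 13.3
tcp_pos: [0.4566, 0.4066, 0.1014]
ee_rot: [-0.197, 0.863, -0.455, 0.102]
wrist_force: [-0.4, 0.1, -2.0]
finger_gap: 0.156
```

```bash
cat > st.py <<'E'
from held import *
import sys
v=np.load(sys.argv[1]); s,Rb=stud(int(sys.argv[2])); st=manip.get_state()
print(st['time_s'],st['finger_gap'],'F tool',rot().inv().apply(st['wrist_force']).round(1))
for name,sl in [('up20',(.027,0,-.017)),('entry',(.027,0,.003)),('final',(.055,0,.003))]:
    p,Rt=tcp_for(v,s,Rb,sl); print(name); plan(p,Rt)
im=eyes.camera('wrist'); cv2.imwrite(sys.argv[3],cv2.resize(im[65:285,165:355],None,fx=3,fy=2.7))
E
python3 st.py h1.npy 3 pics/h.png
```

```text
13.3 0.15614065392771026 F tool [-0.3  1.1  1.7]
up20
shift tool cm [-0.01 -0.11 -1.9 ] rotvec deg [-0.07 -0.03  0.16]
entry
shift tool cm [-0.01 -0.09  0.1 ] rotvec deg [-0.07 -0.03  0.16]
final
shift tool cm [0.01 2.71 0.07] rotvec deg [-0.07 -0.03  0.16]
```

View pics/h.png

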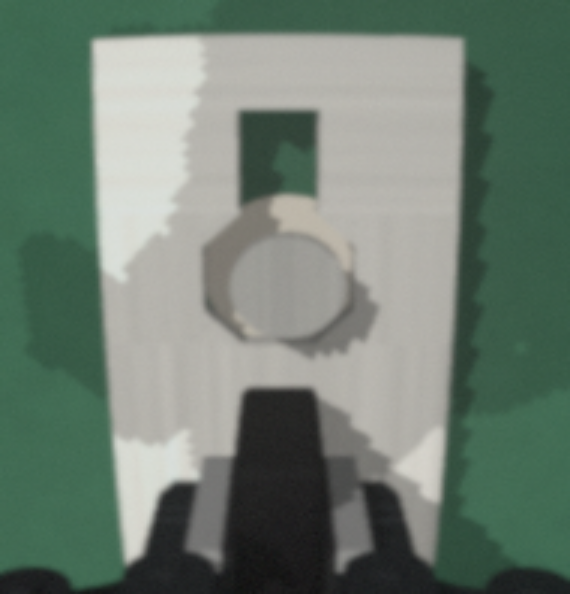

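>>> step_arm --series '[[[0.2,0,0,0,0,0,0],[0,0,0.05,0,0,0,0],[0,0.4,0,0,0,0,0],[0,0.5,0,0,0,0,0],[0,0.5,0,0,0,0,0],[0,0.5,0,0,0,0,0],[0,0,0,0,0,0,0],[0,0,0,0,0,0,0]]]'

```text
time_s: 14.15
tcp_pos: [0.4458, 0.3969, 0.0984]
ee_rot: [-0.192, 0.864, -0.455, 0.1]
wrist_force: [0.9, 2.3, -6.0]
finger_gap: 0.153
```

```bash
python3 st.py h1.npy 3 pics/i.png
```

```text
14.15 0.15272793190073175 F tool [-1.4  0.7  6.3]
up20
shift tool cm [-0.2  -1.52 -1.57] rotvec deg [ 0.57 -0.08  0.18]
entry
shift tool cm [-0.21 -1.52  0.43] rotvec deg [ 0.57 -0.08  0.18]
final
shift tool cm [-0.19  1.28  0.43] rotvec deg [ 0.57 -0.08  0.18]
```

View pics/i.png

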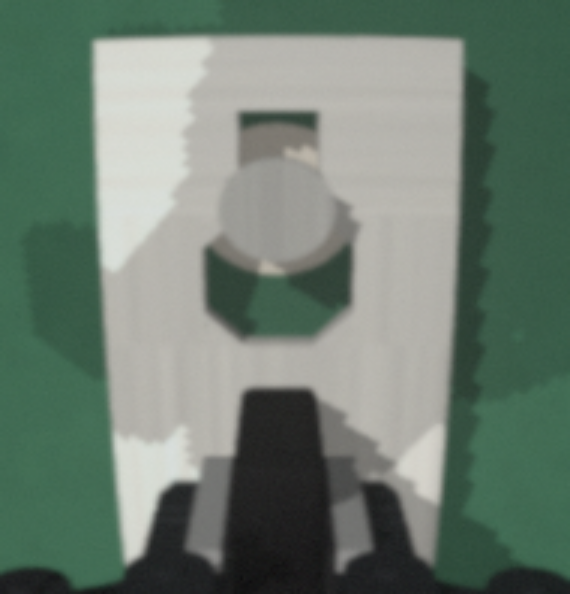

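```bash
python3 - <<'E'
from h import *
s=manip.get_state(); print(s['qpos'].round(3),s['joint_vel'].round(4),s['tcp_pos'])
E
```

```text
[-0.729  0.472 -0.134  2.169  1.122  0.176 -2.887] [ 0.0016 -0.      0.0004 -0.0011  0.0013  0.0005  0.0008] [0.44577885 0.39686488 0.09834499]
```

>>> step_arm --series '[[[0,0,0,0,0,0,30],[0,0,0,0,0,0,40],[0,0,0,0,0,0,50],[0,0,-1,0,0,0,50],[0,0,-2,0,0,0,50],[0,0,-2,0,0,0,50],[0,0,-2,0,0,0,50],[0,0,0,0,0,0,50],[0,0,0,0,0,0,50]]]'

```text
time_s: 15.1
tcp_pos: [0.4223, 0.3801, 0.1627]
ee_rot: [-0.193, 0.863, -0.456, 0.101]
wrist_force: [0.1, -0.0, 1.1]
finger_gap: 0.498
```

```bash
python3 - <<'E'
from h import *
s=manip.get_state(); print(s['qpos'].round(3),s['tcp_pos'],s['time_s'])
im=eyes.camera('wrist');cv2.imwrite('pics/j.png',im)
E
```

```text
[-0.521  0.344 -0.421  2.161  0.851  0.348 -2.624] [0.42234446 0.38010253 0.16273956] 15.1
```

View pics/j.png

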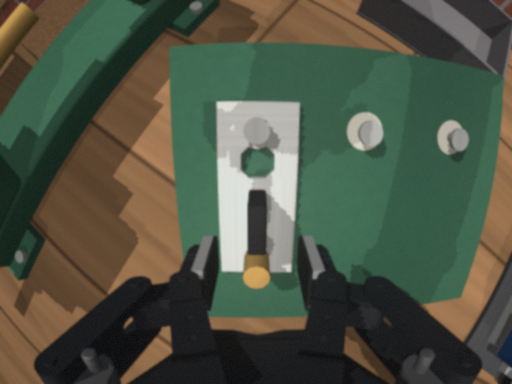

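```bash
cat > chk.py <<'E'
from held import *
def onboard(uvs,z):
    o,Rb=board(); out=[]
    for u,v in uvs:
        c,d=ray('wrist',(v,u)); c=Rb.inv().apply(c-o); d=Rb.inv().apply(d); out.append(c+d*(z-c[2])/d[2])
    return np.array(out)
E
python3 - <<'E'
from chk import *
im=eyes.camera('wrist'); cv2.imwrite('pics/j2.png',cv2.resize(im[90:290,190:330],None,fx=4,fy=4,interpolation=cv2.INTER_CUBIC)[:,:][:600])
print((onboard([(217,101),(300,101)],.006)*1000).round(1)); print((onboard([(257,132)],.016)*1000).round(1))
E
```

```text
[[210.7 119.2   6. ]
 [210.4  55.4   6. ]]
[[187.   88.6  16. ]]
```

View pics/j2.png

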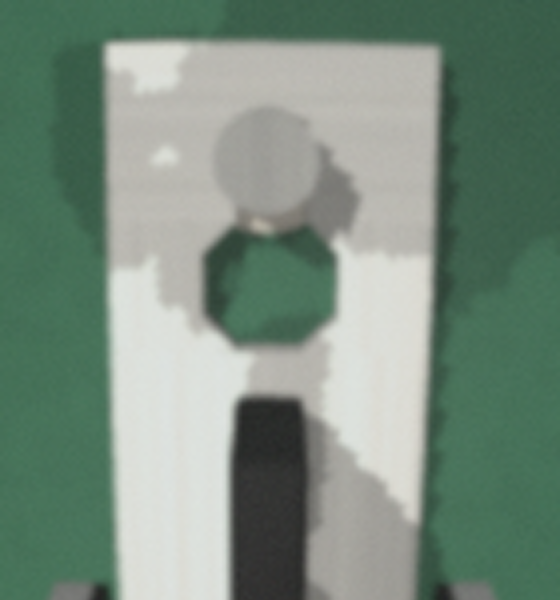

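```bash
python3 - <<'E'
from h import *
plan([.45,.3,.25],frame([0,0,-1],[0,-1,0]))
E
```

```text
shift tool cm [ 8.17 -1.73 -8.94] rotvec deg [-24.25   7.55  33.83]
```

>>> step_arm --series '[[[0,0,-3,0,0,0,50],[0,0,-4,0,0,0,50],[0,0,-3,0,0,0,50],[0,0,0,-4.04,1.26,5.64,50],[0,0,0,-4.04,1.26,5.64,50],[0,0,0,-4.04,1.26,5.64,50],[0,0,0,-4.04,1.26,5.64,50],[0,0,0,-4.04,1.26,5.64,50],[0,0,0,-4.04,1.26,5.64,50]]]'

```text
time_s: 16.1
tcp_pos: [0.387, 0.3565, 0.2519]
ee_rot: [-0.002, -0.706, 0.708, 0.0]
wrist_force: [0.5, 1.2, 0.2]
finger_gap: 0.5
```

```bash
python3 - <<'E'
from h import *
print(manip.get_state()['qpos'].round(2))
plan([.5455,-.2041,.16],frame([0,0,-1],[0,-1,0]))
E
```

```text
[-0.37  0.37 -0.59  1.72  0.23  1.12 -2.61]
shift tool cm [ 55.99 -16.06   9.25] rotvec deg [ 0.16 -0.1  -0.19]
```

>>> step_arm --series '[[[4.4,-1.2,0,0.16,-0.1,-0.2,50],[4.6,-1.3,0,0,0,0,50],[4.6,-1.3,0,0,0,0,50],[4.6,-1.3,0,0,0,0,50],[4.6,-1.3,0,0,0,0,50],[4.6,-1.3,0.5,0,0,0,50],[4.6,-1.3,0.5,0,0,0,50],[4.6,-1.3,1,0,0,0,50],[4.6,-1.3,1,0,0,0,50],[4.6,-1.3,1,0,0,0,50],[4.6,-1.3,1,0,0,0,50],[4.6,-1.3,1,0,0,0,50]]]'

```text
time_s: 17.3
tcp_pos: [0.5443, -0.1954, 0.1906]
ee_rot: [-0.001, 0.708, -0.706, 0.0]
wrist_force: [0.9, 1.9, -0.5]
finger_gap: 0.5
```

>>> step_arm --series '[[[0.9,-0.4,2,0,0,0,45],[0,0,0,0,0,0,45],[0,0,0,0,0,0,45]]]'

```text
time_s: 17.6
tcp_pos: [0.5478, -0.2008, 0.1713]
ee_rot: [-0.001, 0.709, -0.705, -0.001]
wrist_force: [-0.4, 0.8, 0.2]
finger_gap: 0.453
```

```bash
python3 - <<'E'
from h import *
plan([.5455,-.2041,.070],frame([0,0,-1],[0,-1,0]))
im=eyes.camera('wrist'); cv2.imwrite('pics/k_wrist.png',im)
E
```

```text
shift tool cm [ 0.36  0.24 10.13] rotvec deg [-0.05  0.19  0.27]
```

View pics/k_wrist.png

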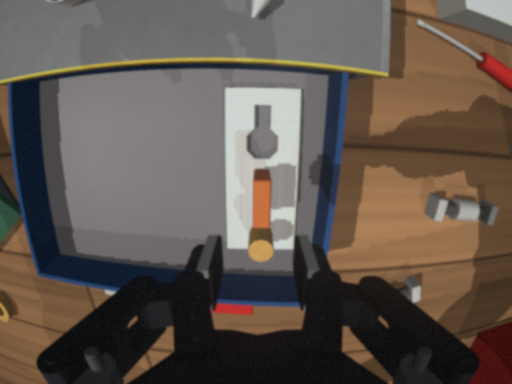

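>>> step_arm --series '[[[0.4,0.2,2.0,0,0,0.3,45],[0,0,2.5,0,0,0,45],[0,0,2.5,0,0,0,45],[0,0,2.0,0,0,0,45],[0,0,1.1,0,0,0,45],[0,0,0,0,0,0,45],[0,0,0,0,0,0,10],[0,0,0,0,0,0,0],[0,0,0,0,0,0,0],[0,0,0,0,0,0,0],[0,0,0,0,0,0,0]]]'

```text
time_s: 18.75
tcp_pos: [0.5475, -0.2056, 0.0727]
ee_rot: [0.003, -0.707, 0.708, -0.001]
wrist_force: [-1.1, 1.8, 6.1]
finger_gap: 0.15
```

>>> step_arm --series '[[[0,0,-1.0,0,0,0,0],[0,0,-2.0,0,0,0,0],[0,0,-2.5,0,0,0,0],[0,0,-2.5,0,0,0,0],[0,0,-2.5,0,0,0,0],[0,0,-2.5,0,0,0,0],[0,0,-2.0,0,0,0,0],[0,0,-1.0,0,0,0,0],[0,0,0,0,0,0,0],[0,0,0,0,0,0,0]]]'

```text
time_s: 19.75
tcp_pos: [0.5454, -0.2062, 0.2305]
ee_rot: [0.002, -0.707, 0.708, 0.0]
wrist_force: [-0.2, -0.6, -2.3]
finger_gap: 0.148
```

```bash
python3 - <<'E'
from h import *
im=eyes.camera('wrist'); print(manip.get_state()['tcp_pos'])
cv2.imwrite('pics/l_wrist.png',cv2.resize(im[65:285,185:335],None,fx=3.5,fy=2.7,interpolation=cv2.INTER_CUBIC))
E
```

```text
[ 0.54524191 -0.206188    0.23004742]
```

View pics/l_wrist.png

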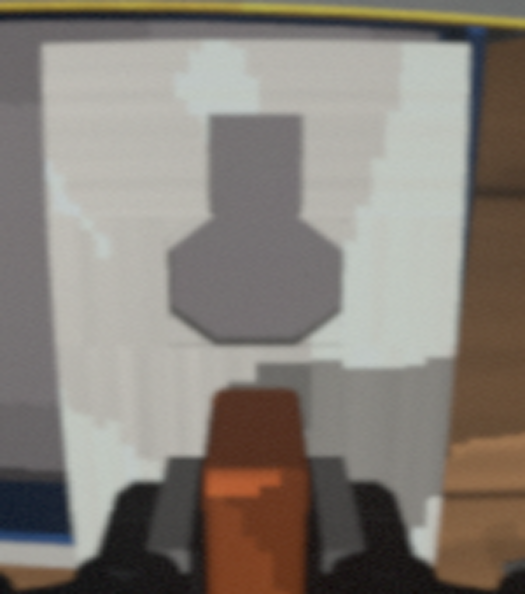

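```bash
python3 - <<'E'
from held import *
px=np.array([(41,44),(470,42),(256,341),(168,279),(342,277)])/[3.5,2.7]+[185-.36,65-.31]
P=[(.075,.032,.006),(.075,-.032,.006),(.0135,0,.006),(.027,.0135,.006),(.027,-.0135,.006)]
v=fit(px,P,z0=.0197); np.save('h2.npy',v)
s,Rb=stud(1)
for name,sl in [('entry up 100',(.027,0,.003-.1)),('up20',(.027,0,-.017)),('entry',(.027,0,.003)),('final',(.055,0,.003))]:
    p,Rt=tcp_for(v,s,Rb,sl); print(name,p); plan(p,Rt)
E
```

```text
origin in tool mm [ 1.000e-02 -1.341e+01  2.065e+01] rot deg [-0.01  0.08  0.18]
[[0.2, -0.8], [-0.6, -0.4], [-0.0, 0.6], [0.3, 0.0], [0.2, 0.6]]
entry up 100 [0.52575309 0.23532753 0.19397207]
shift tool cm [-44.14   2.02   3.72] rotvec deg [ 24.16  -7.56 -34.16]
up20 [0.553521   0.25461542 0.12146745]
shift tool cm [-46.05  -0.74  10.98] rotvec deg [ 24.16  -7.56 -34.16]
entry [0.56046297 0.2594374  0.10334129]
shift tool cm [-46.53  -1.43  12.79] rotvec deg [ 24.16  -7.56 -34.16]
final [0.53962101 0.24496034 0.09150798]
shift tool cm [-45.08   0.65  13.97] rotvec deg [ 24.16  -7.56 -34.16]
```

>>> step_arm --series '[[[-2.2,0.1,0,0,0,0,0],[-3.3,0.2,0,0,0,0,0],[-4.1,0.2,0,0,0,0,0],[-4.1,0.2,0,0,0,0,0],[-4.1,0.2,0,0,0,0,0],[-4.1,0.2,0,0,0,0,0],[-4.1,0.2,0,0,0,0,0],[-4.1,0.2,0,0,0,0,0],[-4.1,0.2,0,0,0,0,0],[-4.1,0.1,0,0,0,0,0],[-3.4,0.1,0,0,0,0,0],[-2.4,0.1,0,0,0,0,0]]]'

```text
time_s: 21.0
tcp_pos: [0.5253, 0.2377, 0.2307]
ee_rot: [-0.001, 0.708, -0.707, -0.001]
wrist_force: [-0.8, 0.2, -2.1]
finger_gap: 0.152
```

>>> step_arm --series '[[[0,0,0,3.45,-1.08,-4.88,0],[0,0,0,3.45,-1.08,-4.88,0],[0,0,0,3.45,-1.08,-4.88,0],[0,0,0,3.45,-1.08,-4.88,0],[0,0,0,3.45,-1.08,-4.88,0],[0,0,0,3.45,-1.08,-4.88,0],[0,0,0,3.45,-1.08,-4.88,0],[0,0,0,0,0,0,0],[0,0,0,0,0,0,0]]]'

```text
time_s: 21.9
tcp_pos: [0.5263, 0.234, 0.2312]
ee_rot: [-0.192, 0.864, -0.455, 0.1]
wrist_force: [0.3, -0.7, -2.1]
finger_gap: 0.151
```

```bash
python3 st.py h2.npy 1 pics/m.png; python3 -c "
from h import *
print(manip.get_state()['qpos'].round(2))"
```

```text
21.9 0.15134905102724142 F tool [0.8 1.  1.8]
up20
shift tool cm [-0.14  1.54 11.39] rotvec deg [ 0.11 -0.08 -0.17]
entry
shift tool cm [-0.15  1.54 13.39] rotvec deg [ 0.11 -0.08 -0.17]
final
shift tool cm [-0.13  4.34 13.39] rotvec deg [ 0.11 -0.08 -0.17]
[ 0.13  0.29 -0.69  2.03  0.31  0.46 -1.72]
```

View pics/m.png

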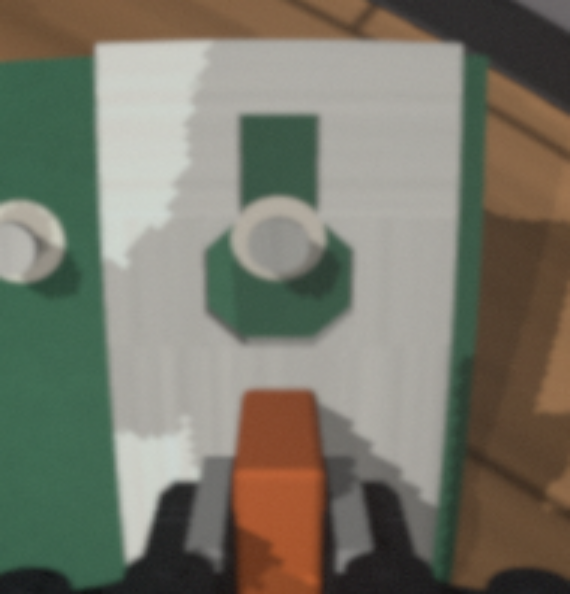

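>>> step_arm --series '[[[0,1.5,1.0,0,0,0,0],[0,0,2.0,0,0,0,0],[0,0,2.5,0,0,0,0],[0,0,2.5,0,0,0,0],[0,0,2.0,0,0,0,0],[0,0,1.4,0,0,0,0],[0,0,0,0,0,0,0],[0,0,0,0,0,0,0]]]'

```text
time_s: 22.75
tcp_pos: [0.5553, 0.2555, 0.1223]
ee_rot: [-0.192, 0.864, -0.453, 0.101]
wrist_force: [0.4, 0.2, -2.2]
finger_gap: 0.154
```

```bash
python3 st.py h2.npy 1 pics/n.png; python3 -c "
from h import *
print(manip.get_state()['qpos'].round(2))"
```

```text
22.75 0.15362225775196203 F tool [0.1 0.5 2.2]
up20
shift tool cm [-0.03  0.21 -0.  ] rotvec deg [-0.01 -0.05  0.05]
entry
shift tool cm [-0.03  0.22  2.  ] rotvec deg [-0.01 -0.05  0.05]
final
shift tool cm [-0.02  3.02  1.99] rotvec deg [-0.01 -0.05  0.05]
[-0.16  0.46 -0.38  2.1   0.58  0.2  -1.97]
```

View pics/n.png

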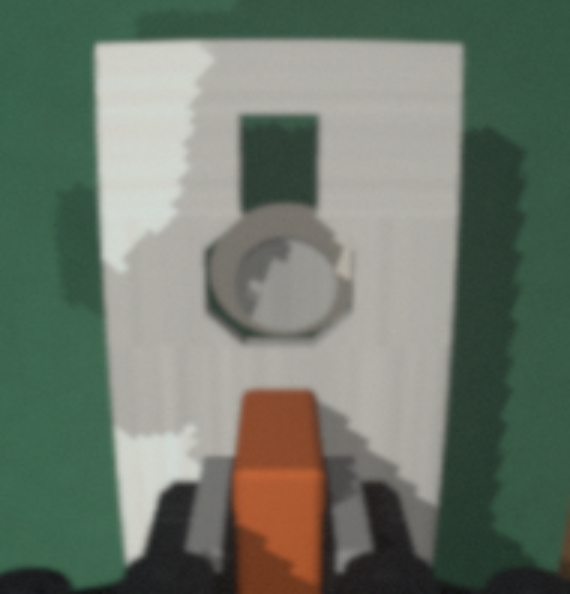

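>>> step_arm --series '[[[0.1,0.2,0.5,0,0,0,0],[0,0,0.5,0,0,0,0],[0,0,0.5,0,0,0,0],[0,0,0.4,0,0,0,0],[0,0,0,0,0,0,0],[0,0,0,0,0,0,0]]]'

```text
time_s: 23.4
tcp_pos: [0.5613, 0.2572, 0.1052]
ee_rot: [-0.193, 0.864, -0.454, 0.101]
wrist_force: [-0.7, -0.1, -1.5]
finger_gap: 0.148
```

```bash
python3 st.py h2.npy 1 pics/o.png; python3 -c "
from h import *
print(manip.get_state()['qpos'].round(3))"
```

```text
23.4 0.14758832434948685 F tool [-0.3  1.2  1.1]
up20
shift tool cm [-0.23  0.02 -1.81] rotvec deg [-0.11 -0.1   0.  ]
entry
shift tool cm [-0.24  0.03  0.19] rotvec deg [-0.11 -0.1   0.  ]
final
shift tool cm [-0.23  2.83  0.18] rotvec deg [-0.11 -0.1   0.  ]
[-0.143  0.503 -0.405  2.108  0.813  0.18  -2.203]
```

View pics/o.png

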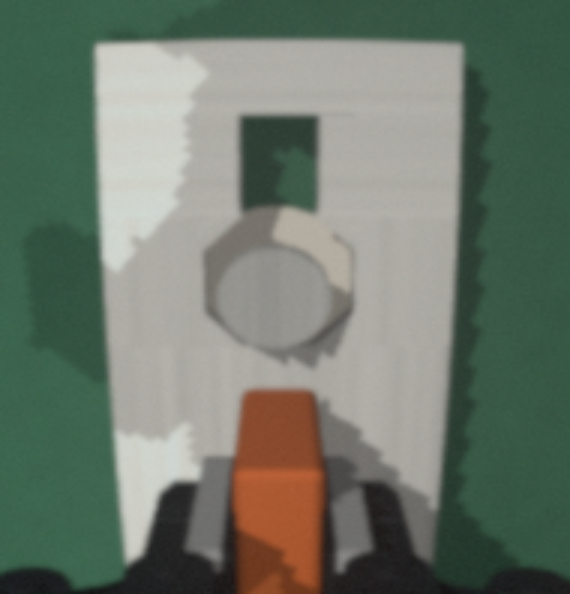

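>>> step_arm --series '[[[-0.1,0,0.1,0,0,0,0],[0,0.3,0,0,0,0,0],[0,0.4,0,0,0,0,0],[0,0.4,0,0,0,0,0],[0,0.4,0,0,0,0,0],[0,0,0,0,0,0,0],[0,0,0,0,0,0,0]]]'

```text
time_s: 24.15
tcp_pos: [0.5497, 0.2508, 0.0974]
ee_rot: [-0.193, 0.864, -0.453, 0.101]
wrist_force: [-0.1, -0.1, -2.1]
finger_gap: 0.154
```

```bash
python3 st.py h2.npy 1 pics/p.png; python3 -c "
from h import *
print(manip.get_state()['qpos'].round(3))"
```

```text
24.15 0.15368228404565715 F tool [0.  1.  1.9]
up20
shift tool cm [-0.1  -1.5  -1.96] rotvec deg [-0.08 -0.07  0.04]
entry
shift tool cm [-0.1  -1.49  0.04] rotvec deg [-0.08 -0.07  0.04]
final
shift tool cm [-0.09  1.31  0.03] rotvec deg [-0.08 -0.07  0.04]
[-0.104  0.51  -0.457  2.147  1.069  0.178 -2.454]
```

View pics/p.png

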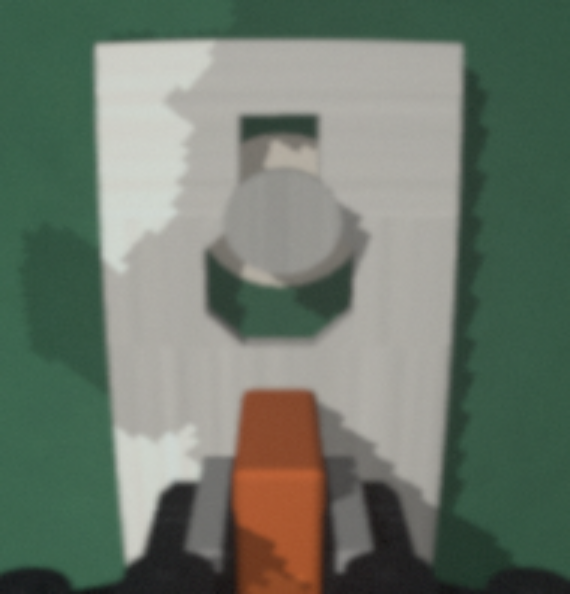

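Tracking fine here; slide a further 12 mm, then release.

>>> step_arm --series '[[[0,0.4,0,0,0,0,0],[0,0.4,0,0,0,0,0],[0,0.3,0,0,0,0,0],[0,0,0,0,0,0,0],[0,0,0,0,0,0,20],[0,0,0,0,0,0,40],[0,0,0,0,0,0,50],[0,0,-1,0,0,0,50],[0,0,-2,0,0,0,50],[0,0,-2,0,0,0,50],[0,0,-2,0,0,0,50],[0,0,0,0,0,0,50]]]'

```text
time_s: 25.4
tcp_pos: [0.5174, 0.228, 0.1578]
ee_rot: [-0.194, 0.864, -0.454, 0.102]
wrist_force: [0.6, 0.3, -0.3]
finger_gap: 0.499
```

```bash
python3 - <<'E'
from h import *
s=manip.get_state(); print(s['qpos'].round(3),s['tcp_pos'],s['time_s'])
im=eyes.camera('wrist');cv2.imwrite('pics/q.png',im)
E
```

```text
[ 0.2    0.422 -0.834  2.169  0.906  0.348 -2.297] [0.51735821 0.22804616 0.15779379] 25.4
```

View pics/q.png

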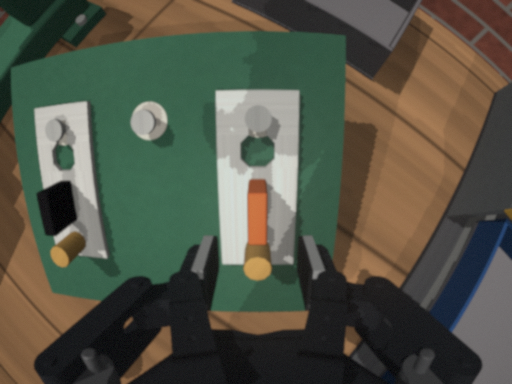

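```bash
python3 - <<'E'
from chk import *
im=eyes.camera('wrist'); 
print((onboard([(216,90),(299,90),(35,110),(87,102)],.006)*1000).round(1).tolist()); print((onboard([(257,119),(54,130),(150,122)],.016)*1000).round(1).tolist())
print(manip.get_state()['time_s'])
plan([.45,.2,.26],frame([0,0,-1],[0,-1,0]))
E
```

```text
[[209.5, -59.5, 6.0], [209.3, -122.7, 6.0], [208.9, 116.5, 6.0], [208.6, 53.7, 6.0]]
[[187.1, -90.6, 16.0], [188.2, 85.8, 16.0], [187.5, -8.8, 16.0]]
25.5
shift tool cm [ -1.54   2.04 -12.44] rotvec deg [-24.43   7.59  34.  ]
```

>>> step_arm --series '[[[0,0,-3,0,0,0,60],[0,0,-4,0,0,0,60],[0,0,-4,0,0,0,60],[0,0,0,-4.07,1.26,5.67,60],[0,0,0,-4.07,1.26,5.67,60],[0,0,0,-4.07,1.26,5.67,60],[0,0,0,-4.07,1.26,5.67,60],[0,0,0,-4.07,1.26,5.67,60],[0,0,0,-4.07,1.26,5.67,60]]]'

```text
time_s: 26.4
tcp_pos: [0.4801, 0.2024, 0.2524]
ee_rot: [-0.002, -0.706, 0.708, 0.0]
wrist_force: [0.4, -0.2, -0.3]
finger_gap: 0.599
```

```bash
python3 - <<'E'
from h import *
plan([.38,-.40,.25],frame([0,0,-1],[0,-1,0]))
eyes.camera('top'); print([(d['position'],d['conf']) for d in eyes.recognise('top','spool1')])
E
```

```text
shift tool cm [60.27  9.8   0.39] rotvec deg [ 0.18 -0.11 -0.19]
[([199.1, 397.2], 0.62), ([233.9, 370.8], 0.47)]
```

>>> step_arm --series '[[[5,0.8,0,0.18,-0.1,-0.2,60],[5,0.8,0,0,0,0,60],[5,0.8,0,0,0,0,60],[5,0.8,0,0,0,0,60],[5,0.8,0,0,0,0,60],[5,0.8,0,0,0,0,60],[5,0.8,0,0,0,0,60],[5,0.8,0,0,0,0,60],[5,0.8,0,0,0,0,60],[5,0.8,0,0,0,0,60],[5,0.8,0,0,0,0,60],[4.5,0.8,0,0,0,0,60]]]'

```text
time_s: 27.7
tcp_pos: [0.3858, -0.3891, 0.251]
ee_rot: [-0.001, 0.709, -0.705, 0.001]
wrist_force: [1.4, 0.3, -0.1]
finger_gap: 0.605
```

>>> step_arm --series '[[[0.5,0.2,0,0,0,0,60],[0,0,0,0,0,0,60],[0,0,0,0,0,0,60]]]'

```text
time_s: 28.0
tcp_pos: [0.3854, -0.39, 0.2515]
ee_rot: [-0.002, 0.71, -0.705, 0.0]
wrist_force: [0.2, 0.8, 0.6]
finger_gap: 0.605
```

```bash
python3 - <<'E'
from h import *
s=manip.get_state(); print(s['qpos'].round(3),s['tcp_pos'],s['time_s'])
im=eyes.camera('wrist');cv2.imwrite('pics/r.png',im)
E
```

```text
[ 1.347  0.483 -0.929  1.667  0.408  1.199 -1.243] [ 0.38535417 -0.38999494  0.25149752] 28.0
```

View pics/r.png

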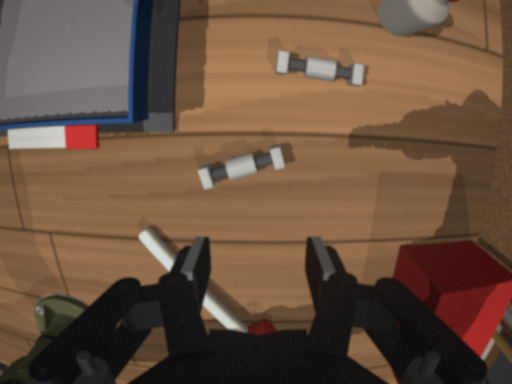

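```bash
python3 - <<'E'
from h import *
im=eyes.camera('wrist')
cv2.imwrite('pics/r2.png',cv2.resize(im[40:200,190:380],None,fx=4,fy=3.7,interpolation=cv2.INTER_CUBIC))
for a,b,c in [((283,62),(358,74),(321,68)),((206,177),(277,157),(242,167))]:
    A,B,C=[onz('wrist',(v,u),.02) for u,v in (a,b,c)]
    d=B-A; print(A.round(4),B.round(4),C.round(4),np.linalg.norm(d),np.degrees(np.arctan2(d[1],d[0])))
E
```

```text
[ 0.5118 -0.4196  0.02  ] [ 0.5026 -0.5168  0.02  ] [ 0.5065 -0.4676  0.02  ] 0.09758156270864277 -95.41819031642449
[ 0.3634 -0.3215  0.02  ] [ 0.3905 -0.4141  0.02  ] [ 0.377  -0.3691  0.02  ] 0.09652394119591617 -73.67411946035682
```

View pics/r2.png

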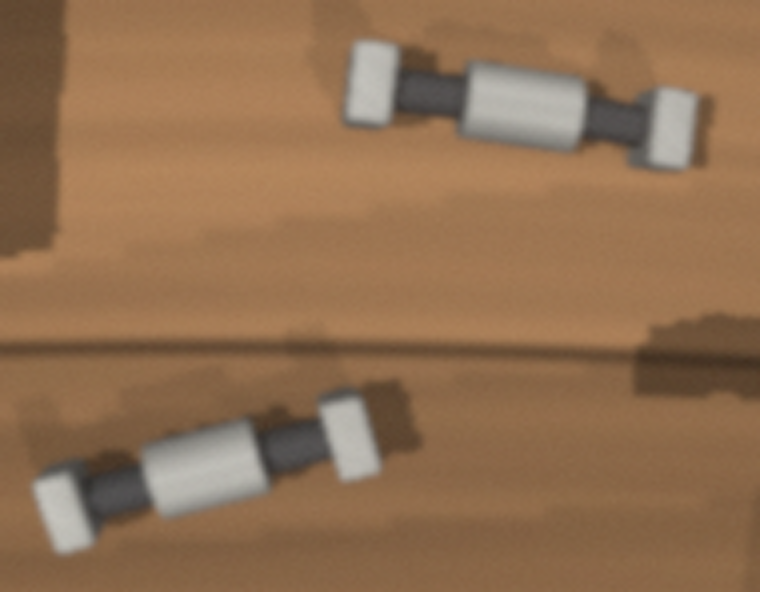

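>>> step_arm --series '[[[0,0,0,0,0,-8.2,60],[0,0,0,0,0,-8.2,60],[0,0,0,0,0,-8.2,60],[0,0,0,0,0,-8.2,60],[0,0,0,0,0,-8.2,60],[0,0,0,0,0,-8.2,60],[0,0,0,0,0,-8.2,60],[0,0,0,0,0,-8.2,60],[0,0,0,0,0,-8.2,60],[0,0,0,0,0,-8.2,60],[0,0,0,0,0,-8.2,60],[0,0,0,0,0,-8.2,60]]]'

```text
time_s: 29.3
tcp_pos: [0.3856, -0.3903, 0.252]
ee_rot: [-0.0, 0.997, 0.08, 0.001]
wrist_force: [-0.0, -0.1, -0.2]
finger_gap: 0.598
```

```bash
python3 - <<'E'
from h import *
a=np.radians(16.3)
print(manip.get_state()['qpos'].round(2))
plan([.377,-.369,.10],frame([0,0,-1],[np.cos(a),np.sin(a),0]))
E
```

```text
[ 1.52  0.67 -1.37  1.66  0.67  1.37  0.21]
shift tool cm [-0.56 -2.22 15.2 ] rotvec deg [-0.03 -0.17 -7.17]
```

>>> step_arm --series '[[[-0.5,-2.2,2,0,0,-7.2,60],[0,0,3,0,0,0,60],[0,0,4,0,0,0,60],[0,0,3,0,0,0,60],[0,0,2,0,0,0,60],[0,0,0,0,0,0,60],[0,0,0,0,0,0,60]]]'

```text
time_s: 30.0
tcp_pos: [0.3779, -0.3693, 0.1126]
ee_rot: [-0.001, 0.99, 0.139, 0.002]
wrist_force: [0.4, -0.1, 1.2]
finger_gap: 0.599
```

```bash
python3 - <<'E'
from h import *
a=np.radians(16.3)
print(manip.get_state()['qpos'].round(2))
plan([.377,-.369,.003],frame([0,0,-1],[np.cos(a),np.sin(a),0]))
cv2.imwrite('pics/s.png',eyes.camera('wrist'))
E
```

```text
[ 1.45  0.78 -1.25  1.91  0.84  1.11  0.14]
shift tool cm [-0.11 -0.05 10.96] rotvec deg [-0.05 -0.2  -0.35]
```

View pics/s.png

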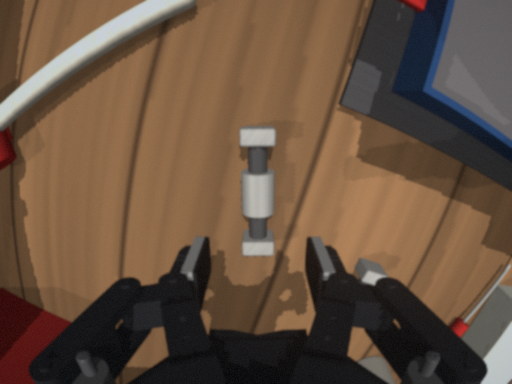

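>>> step_arm --series '[[[-0.1,0,2,0,0,0,60],[0,0,2.5,0,0,0,60],[0,0,2.5,0,0,0,60],[0,0,2.2,0,0,0,60],[0,0,1.1,0,0,0,60],[0,0,0.4,0,0,0,60],[0,0,0,0,0,0,60]]]'

```text
time_s: 30.75
tcp_pos: [0.3769, -0.3704, 0.0055]
ee_rot: [-0.001, 0.99, 0.138, 0.002]
wrist_force: [-0.4, 0.4, 0.5]
finger_gap: 0.598
```

>>> step_arm --series '[[[0,0,0,0,0,0,30],[0,0,0,0,0,0,15],[0,0,0,0,0,0,10],[0,0,0,0,0,0,10],[0,0,0,0,0,0,10],[0,0,0,0,0,0,10]]]'

```text
time_s: 31.35
tcp_pos: [0.3772, -0.3705, 0.0062]
ee_rot: [-0.0, 0.99, 0.138, 0.002]
wrist_force: [-0.6, 0.0, 7.1]
finger_gap: 0.302
```

>>> step_arm --series '[[[0,0,-1,0,0,0,5],[0,0,-2,0,0,0,5],[0,0,-3,0,0,0,5],[0,0,-3,0,0,0,5],[0,0,-3,0,0,0,5],[0,0,-3,0,0,0,5],[0,0,-2,0,0,0,5],[0,0,-1,0,0,0,5],[0,0,0,0,0,0,5]]]'

```text
time_s: 32.25
tcp_pos: [0.3762, -0.3707, 0.186]
ee_rot: [-0.0, 0.99, 0.138, 0.002]
wrist_force: [-0.3, -0.4, -2.7]
finger_gap: 0.303
```

```bash
python3 - <<'E'
from h import *
print(manip.get_state()['qpos'].round(2))
plan([.545,-.17,.19],frame([0,0,-1],[1,0,0]))
cv2.imwrite('pics/t.png',eyes.camera('wrist'))
E
```

```text
[ 1.5   0.7  -1.32  1.82  0.72  1.22  0.24]
shift tool cm [ 21.72 -14.71  -0.33] rotvec deg [-0.   -0.2  15.82]
```

View pics/t.png

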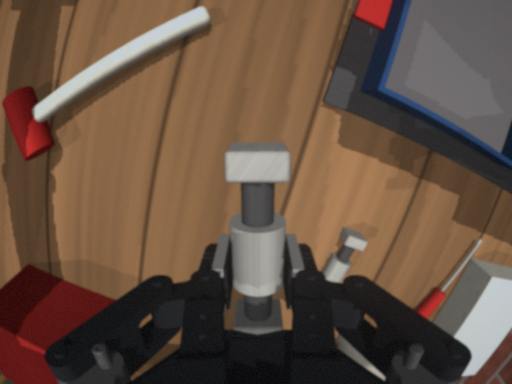

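>>> step_arm --series '[[[2,-1.4,0,0,0,0,5],[3,-2.0,0,0,0,0,5],[3.5,-2.4,0,0,0,0,5],[3.5,-2.4,0,0,0,0,5],[3.5,-2.4,0,0,0,0,5],[3.2,-2.1,0,0,0,0,5],[3.0,-2.0,0,0,0,0,5],[0,0,0,0,0,8,5],[0,0,0,0,0,7.8,5],[0,0,0,0,0,0,5],[0,0,0,0,0,0,5]]]'

```text
time_s: 33.4
tcp_pos: [0.544, -0.1702, 0.1846]
ee_rot: [-0.001, 1.0, 0.002, 0.0]
wrist_force: [0.1, -0.2, -2.3]
finger_gap: 0.302
```

```bash
python3 - <<'E'
from h import *
print(manip.get_state()['qpos'].round(2))
plan([.545,-.17,.062],frame([0,0,-1],[1,0,0]))
cv2.imwrite('pics/u.png',eyes.camera('wrist'))
E
```

```text
[ 0.92  0.68 -1.15  1.71  0.66  1.19 -0.39]
shift tool cm [1.000e-01 1.000e-02 1.226e+01] rotvec deg [-0.11 -0.03  0.25]
```

View pics/u.png

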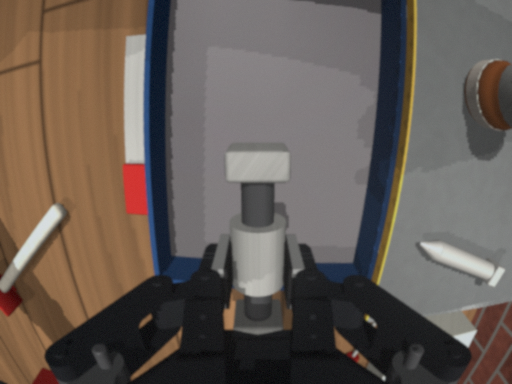

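>>> step_arm --series '[[[0.1,0,2,0,0,0,5],[0,0,2.5,0,0,0,5],[0,0,2.5,0,0,0,5],[0,0,2.5,0,0,0,5],[0,0,2.0,0,0,0,5],[0,0,0.7,0,0,0,5],[0,0,0.2,0,0,0,5],[0,0,0,0,0,0,5],[0,0,0,0,0,0,5]]]'

```text
time_s: 34.35
tcp_pos: [0.5465, -0.1697, 0.0626]
ee_rot: [-0.001, 1.0, 0.0, 0.002]
wrist_force: [0.4, -0.2, -2.7]
finger_gap: 0.303
```

>>> step_arm --series '[[[0,0,0.2,0,0,0,5],[0,0,0,0,0,0,5],[0,0,0,0,0,0,35],[0,0,0,0,0,0,45],[0,0,0,0,0,0,50],[0,0,-2,0,0,0,50],[0,0,-3,0,0,0,50],[0,0,-4,0,0,0,50],[0,0,-4,0,0,0,50],[0,0,0,0,0,0,50]]]'

```text
time_s: 35.35
tcp_pos: [0.5483, -0.169, 0.195]
ee_rot: [-0.0, 1.0, 0.0, 0.005]
wrist_force: [1.1, 0.8, -0.6]
finger_gap: 0.502
```

```bash
python3 - <<'E'
from h import *
cv2.imwrite('pics/v.png',eyes.camera('wrist'))
a=np.radians(-5.4); 
plan([.50,-.40,.25],frame([0,0,-1],[np.cos(a),np.sin(a),0]))
eyes.camera('top'); print([(d['position'],d['conf']) for d in eyes.recognise('top','spool1')])
for d in eyes.recognise('top','spool1'): print(onz('top',d['position'],.02))
E
```

```text
shift tool cm [-4.67 23.03 -5.82] rotvec deg [-0.06 -0.42  5.42]
[([200.1, 405.8], 0.55)]
[ 0.50478164 -0.51027374  0.02      ]
```

View pics/v.png

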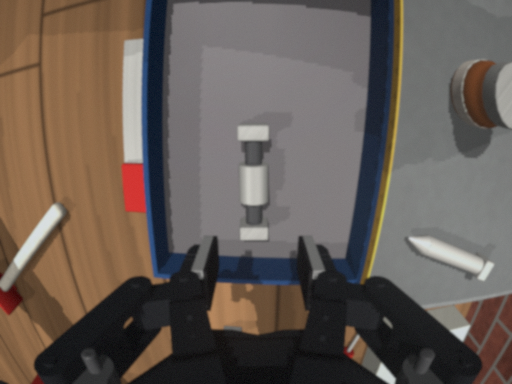

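>>> step_arm --series '[[[0,2.5,-2,0,0,0,60],[-0.5,4,-1,0,0,0,60],[-1,4,-1,0,0,0,60],[-1,4,-1,0,0,0,60],[-1,4,-1,0,0,0,60],[-1,4,0,0,0,0,60],[0,3,0,0,0,5.4,60],[0,0,0,0,0,0,60],[0,0,0,0,0,0,60]]]'

```text
time_s: 36.45
tcp_pos: [0.5, -0.4252, 0.2471]
ee_rot: [-0.002, 0.999, -0.047, 0.0]
wrist_force: [0.3, 0.3, -0.3]
finger_gap: 0.598
```

```bash
python3 - <<'E'
from h import *
cv2.imwrite('pics/w.png',eyes.camera('wrist'));print(manip.get_state()['qpos'].round(2),manip.get_state()['tcp_pos'])
E
```

```text
[ 1.23  0.74 -1.14  1.37  0.66  1.44  0.02] [ 0.50056383 -0.42396308  0.24774741]
```

View pics/w.png

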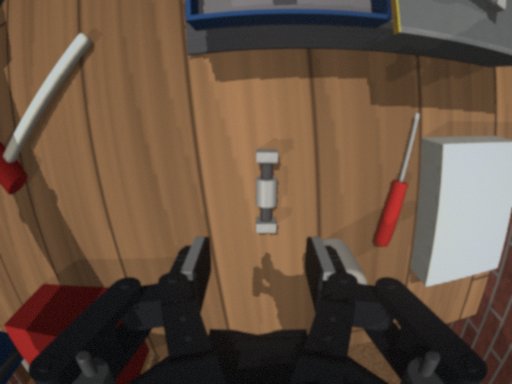

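```bash
python3 - <<'E'
from h import *
A,B,C=[onz('wrist',(v,u),.02) for u,v in ((267,156),(266,229),(266.5,193))]
d=B-A; print(A,B,C,np.linalg.norm(d),np.degrees(np.arctan2(d[1],d[0])))
print('bottle',onz('wrist',(255,345),.05),onz('wrist',(247,330),.09))
a=np.arctan2(d[1],d[0])+np.pi/2
plan([C[0],C[1],.12],frame([0,0,-1],[np.cos(a),np.sin(a),0]))
E
```

```text
[ 0.51252872 -0.41711419  0.02      ] [ 0.50287945 -0.51769682  0.02      ] [ 0.50777848 -0.46610244  0.02      ] 0.10104441410131422 -95.47983145566505
bottle [ 0.6067836  -0.55425553  0.05      ] [ 0.57616981 -0.51637312  0.09      ]
shift tool cm [ 1.09  4.18 12.76] rotvec deg [-0.24 -0.05  0.22]
```

>>> step_arm --series '[[[1.1,4.2,2,0,0,0,60],[0,0,3.5,0,0,0,60],[0,0,4,0,0,0,60],[0,0,3,0,0,0,60],[0,0,0,0,0,0,60],[0,0,0,0,0,0,60]]]'

```text
time_s: 37.1
tcp_pos: [0.5086, -0.4663, 0.1245]
ee_rot: [-0.002, 0.999, -0.046, 0.001]
wrist_force: [-0.1, 0.5, 0.3]
finger_gap: 0.598
```

```bash
python3 - <<'E'
from h import *
cv2.imwrite('pics/x.png',eyes.camera('wrist'));print(manip.get_state()['qpos'].round(2))
a=np.radians(-5.5)
plan([.5078,-.466,.005],frame([0,0,-1],[np.cos(a),np.sin(a),0]))
E
```

```text
[ 1.22  0.89 -1.07  1.44  0.79  1.27 -0.01]
shift tool cm [-0.2  -0.04 12.07] rotvec deg [-0.12 -0.24  0.23]
```

View pics/x.png

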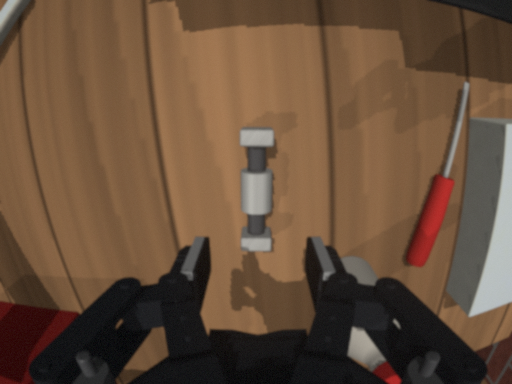

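```bash
python3 - <<'E'
from h import *
for rc in [(175,424),(182,424),(176,415)]: print(onz('top',rc,.0).round(3),onz('top',rc,.03).round(3))
print('cap',onz('top',(169,443),.1).round(3))
for rc in [(118,123),(119,124)]: print('scene foot',onz('scene',rc,0).round(3))
for uv in [(345,258),(360,256),(375,270)]: print(onz('wrist',uv[::-1],0).round(3),onz('wrist',uv[::-1],.05).round(3),onz('wrist',uv[::-1],.07).round(3))
E
```

```text
[ 0.598 -0.59   0.   ] [ 0.594 -0.576  0.03 ]
[ 0.573 -0.588  0.   ] [ 0.569 -0.574  0.03 ]
[ 0.595 -0.557  0.   ] [ 0.591 -0.543  0.03 ]
cap [ 0.604 -0.608  0.1  ]
scene foot [ 0.609 -0.579  0.   ]
scene foot [ 0.609 -0.572  0.   ]
[ 0.595 -0.558  0.   ] [ 0.58  -0.526  0.05 ] [ 0.574 -0.514  0.07 ]
[ 0.612 -0.558  0.   ] [ 0.594 -0.526  0.05 ] [ 0.587 -0.514  0.07 ]
[ 0.632 -0.579  0.   ] [ 0.61  -0.544  0.05 ] [ 0.601 -0.53   0.07 ]
```

>>> step_arm --series '[[[-0.2,0,2,0,0,0,60],[0,0,2.5,0,0,0,60],[0,0,3,0,0,0,60],[0,0,2.5,0,0,0,60],[0,0,1.2,0,0,0,60],[0,0,0.6,0,0,0,60],[0,0,0,0,0,0,60]]]'

```text
time_s: 37.85
tcp_pos: [0.5068, -0.4674, 0.0069]
ee_rot: [-0.001, 0.999, -0.047, 0.002]
wrist_force: [1.1, 0.3, 0.8]
finger_gap: 0.597
```

>>> step_arm --series '[[[0,0,0,0,0,0,30],[0,0,0,0,0,0,15],[0,0,0,0,0,0,5],[0,0,0,0,0,0,5],[0,0,0,0,0,0,5],[0,0,0,0,0,0,5]]]'

```text
time_s: 38.45
tcp_pos: [0.5071, -0.4677, 0.0078]
ee_rot: [-0.0, 0.999, -0.047, 0.002]
wrist_force: [-1.1, 1.2, 6.9]
finger_gap: 0.301
```

>>> step_arm --series '[[[0,0,-1,0,0,0,5],[0,0,-2,0,0,0,5],[0,0,-3,0,0,0,5],[0,0,-3,0,0,0,5],[0,0,-3,0,0,0,5],[0,0,-3,0,0,0,5],[0,0,-2,0,0,0,5],[0,0,-1,0,0,0,5],[0,0,0,0,0,0,5]]]'

```text
time_s: 39.35
tcp_pos: [0.5064, -0.4676, 0.1882]
ee_rot: [-0.0, 0.999, -0.047, 0.002]
wrist_force: [0.9, 0.8, -1.8]
finger_gap: 0.3
```

```bash
python3 - <<'E'
from h import *
cv2.imwrite('pics/y.png',eyes.camera('wrist'));print(manip.get_state()['qpos'].round(2))
plan([.545,-.04,.19],frame([0,0,-1],[1,0,0]))
E
```

```text
[ 1.23  0.83 -1.1   1.37  0.73  1.37  0.04]
shift tool cm [ -0.09 -42.94  -0.29] rotvec deg [-0.09 -0.15 -5.37]
```

View pics/y.png

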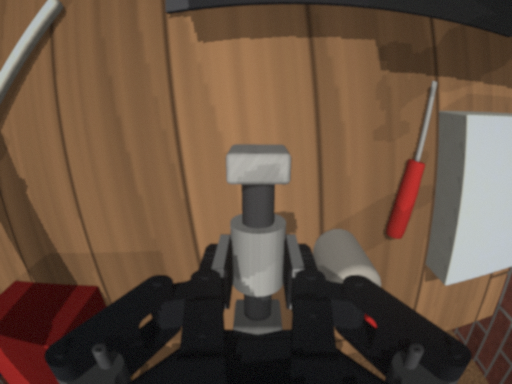

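>>> step_arm --series '[[[0,-2.0,0,0,0,0,5],[0,-3.2,0,0,0,0,5],[0,-4.0,0,0,0,0,5],[0,-4.2,0,0,0,0,5],[0,-4.2,0,0,0,0,5],[0,-4.2,0,0,0,0,5],[0,-4.2,0,0,0,0,5],[0,-4.2,0,0,0,0,5],[0,-4.2,0,0,0,0,5],[0,-4.0,0,0,0,0,5],[0,-2.7,0,0,0,0,5],[0,-1.8,0,0,0,-5.4,5]]]'

```text
time_s: 40.6
tcp_pos: [0.5451, -0.0378, 0.1862]
ee_rot: [-0.001, 1.0, 0.002, 0.001]
wrist_force: [0.3, -0.3, -3.1]
finger_gap: 0.301
```

>>> step_arm --series '[[[0,0,0,0,0,0,5],[0,0,0,0,0,0,5]]]'

```text
time_s: 40.8
tcp_pos: [0.5453, -0.0409, 0.1858]
ee_rot: [-0.001, 1.0, -0.0, 0.0]
wrist_force: [-0.5, -0.3, -2.8]
finger_gap: 0.303
```

```bash
python3 - <<'E'
from h import *
cv2.imwrite('pics/z.png',eyes.camera('wrist'));print(manip.get_state()['qpos'].round(2))
plan([.545,-.035,.062],frame([0,0,-1],[1,0,0]))
E
```

```text
[ 0.72  0.64 -1.15  1.77  0.63  1.16 -0.62]
shift tool cm [-0.05 -0.64 12.39] rotvec deg [-0.1  -0.03 -0.09]
```

View pics/z.png

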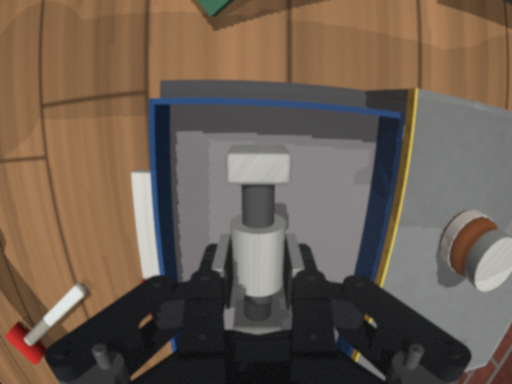

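>>> step_arm --series '[[[0,-0.4,2,0,0,0,5],[0,0,2.5,0,0,0,5],[0,0,2.5,0,0,0,5],[0,0,2.5,0,0,0,5],[0,0,2.0,0,0,0,5],[0,0,0.8,0,0,0,5],[0,0,0.1,0,0,0,5],[0,0,0,0,0,0,5],[0,0,0,0,0,0,5]]]'

```text
time_s: 41.75
tcp_pos: [0.5468, -0.0364, 0.0638]
ee_rot: [-0.001, 1.0, -0.0, 0.002]
wrist_force: [0.1, -0.7, -1.7]
finger_gap: 0.302
```

>>> step_arm --series '[[[0,0,0,0,0,0,35],[0,0,0,0,0,0,45],[0,0,0,0,0,0,50],[0,0,-2,0,0,0,50],[0,0,-3,0,0,0,50],[0,0,-4,0,0,0,50],[0,0,-4,0,0,0,30],[0,0,-3,0,0,0,0],[0,0,0,0,0,0,0]]]'

```text
time_s: 42.65
tcp_pos: [0.5477, -0.0354, 0.2272]
ee_rot: [-0.001, 1.0, 0.0, 0.005]
wrist_force: [0.6, 0.3, 0.7]
finger_gap: 0.004
```

```bash
python3 - <<'E'
from h import *
cv2.imwrite('pics/A.png',eyes.camera('wrist'));print(manip.get_state()['qpos'].round(2),manip.get_state()['time_s'])
cv2.imwrite('pics/B.png',eyes.camera('top'));cv2.imwrite('pics/C.png',eyes.camera('scene'))
E
```

```text
[ 0.73  0.6  -1.17  1.71  0.59  1.22 -0.59] 42.7
```

View pics/A.png

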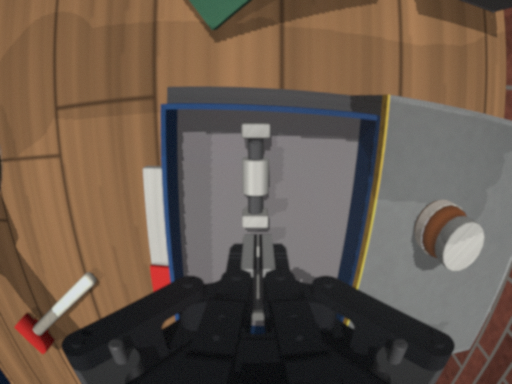

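View pics/B.png

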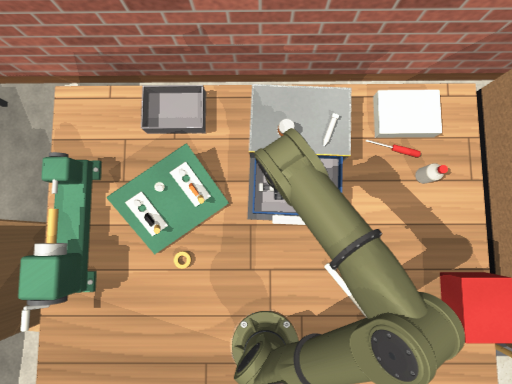

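View pics/C.png

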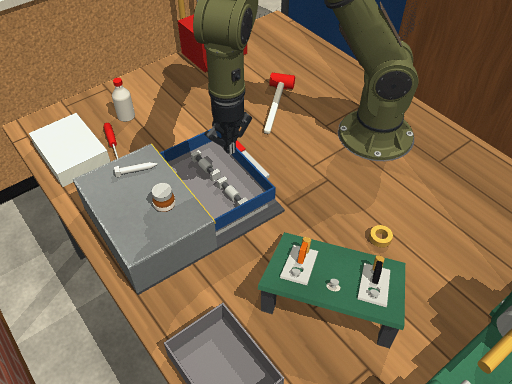

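>>> step_arm --series '[[[-1,1.5,-1,0,0,0,0],[-2,2,0,0,0,0,0],[-2.5,2,0,0,0,0,0],[-2.5,2,0,0,0,0,0],[-2,1.0,0,0,0,0,0],[0,0,0,0,0,0,0],[0,0,0,0,0,0,0]]]'

```text
time_s: 43.5
tcp_pos: [0.4454, -0.1222, 0.2317]
ee_rot: [-0.001, 1.0, -0.0, 0.001]
wrist_force: [0.6, 1.1, -0.2]
finger_gap: -0.0
```

```bash
python3 - <<'E'
from h import *
im=eyes.camera('wrist');cv2.imwrite('pics/D.png',cv2.resize(im,None,fx=1.55,fy=1.55));print(manip.get_state()['qpos'].round(2),manip.get_state()['tcp_pos'])
E
```

```text
[ 1.09  0.49 -1.3   1.9   0.51  1.15 -0.4 ] [ 0.4460036  -0.1216008   0.23195413]
```

View pics/D.png

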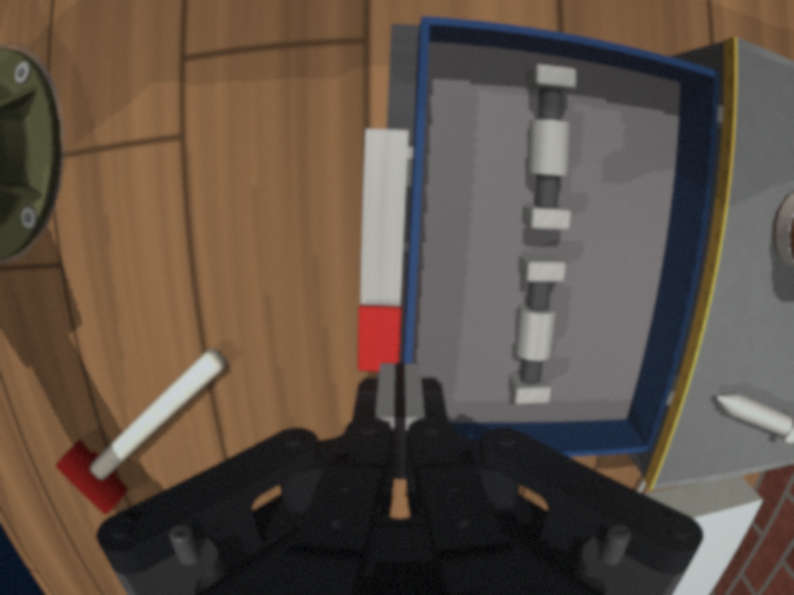

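```bash
python3 - <<'E'
from h import *
f=lambda u,v,z: onz('wrist',((v+.5)/1.55-.5,(u+.5)/1.55-.5),z).round(4)
print('walltop outer',f(421,18,.098),f(412,190,.098),f(404,362,.098))
print('pad',f(359,305,.075),f(401,305,.075),f(357,371,.075),f(399,371,.075))
print('bar',f(366,128,.07),f(409,130,.07))
print('mouth edge top (yellow)',f(737,40,.125),f(715,250,.125),f(650,488,.125), f(737,40,.135),f(650,488,.135))
E
```

```text
walltop outer [0.458  0.0419 0.098 ] [ 0.4528 -0.0642  0.098 ] [ 0.4483 -0.1765  0.098 ]
pad [ 0.4175 -0.1443  0.075 ] [ 0.4464 -0.1443  0.075 ] [ 0.4145 -0.195   0.075 ] [ 0.4451 -0.1949  0.075 ]
bar [ 0.4237 -0.025   0.07  ] [ 0.4515 -0.0265  0.07  ]
mouth edge top (yellow) [0.6646 0.0526 0.125 ] [ 0.6527 -0.0903  0.125 ] [ 0.6472 -0.2842  0.125 ] [0.6558 0.0488 0.135 ] [ 0.6391 -0.2746  0.135 ]
```

```bash
python3 - <<'E'
from h import *
a=np.radians(-2.8)
plan([.433,-.169,.095],frame([0,0,-1],[np.cos(a),np.sin(a),0]))
E
```

```text
shift tool cm [-1.33  4.78 13.68] rotvec deg [-0.17 -0.11  2.82]
```

>>> step_arm --series '[[[-1.3,2.4,0,-0.1,-0.1,2.8,0],[0,2.4,2,0,0,0,0],[0,0,3.5,0,0,0,0],[0,0,4,0,0,0,0],[0,0,2.5,0,0,0,0],[0,0,1.2,0,0,0,0],[0,0,0,0,0,0,0],[0,0,0,0,0,0,0]]]'

```text
time_s: 44.35
tcp_pos: [0.4328, -0.169, 0.1011]
ee_rot: [-0.0, 1.0, -0.024, 0.001]
wrist_force: [-0.0, -1.0, 0.1]
finger_gap: 0.001
```

```bash
python3 - <<'E'
from h import *
a=np.radians(-2.8)
plan([.433,-.169,.062],frame([0,0,-1],[np.cos(a),np.sin(a),0]))
im=eyes.camera('wrist');cv2.imwrite('pics/E.png',cv2.resize(im,None,fx=1.55,fy=1.55));print(manip.get_state()['qpos'].round(2),manip.get_state()['wrist_force'])
E
```

```text
shift tool cm [0.02 0.   3.91] rotvec deg [-0.04 -0.09  0.09]
[ 1.03  0.64 -1.11  2.08  0.75  0.9  -0.56] [ 0.89050035  0.91753092 -0.28265504]
```

View pics/E.png

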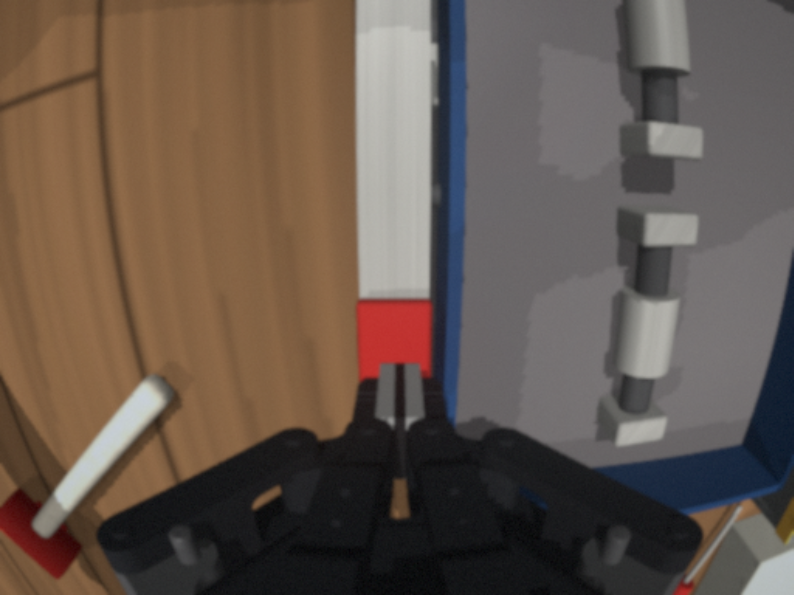

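>>> step_arm --series '[[[0,0,1.5,0,0,0,0],[0,0,1.0,0,0,0,0],[0,0,0.6,0,0,0,0],[0,0,0.4,0,0,0,0],[0,0,0.3,0,0,0,0],[0,0,0,0,0,0,0],[0,0,0,0,0,0,0]]]'

```text
time_s: 45.1
tcp_pos: [0.4324, -0.1715, 0.0632]
ee_rot: [0.002, 1.0, -0.025, 0.001]
wrist_force: [-0.7, -5.8, 8.1]
finger_gap: 0.002
```

>>> step_arm --series '[[[0,0,0.3,0,0,0,0],[0,0,0,0,0,0,0],[0,0,0,0,0,0,0]]]'

```text
time_s: 45.4
tcp_pos: [0.433, -0.1716, 0.0609]
ee_rot: [0.002, 1.0, -0.025, 0.001]
wrist_force: [-1.7, -6.9, 14.1]
finger_gap: -0.003
```

```bash
python3 - <<'E'
from h import *
im=eyes.camera('wrist');cv2.imwrite('pics/F.png',cv2.resize(im,None,fx=1.55,fy=1.55));print(manip.get_state()['qpos'].round(2),manip.get_state()['wrist_force'])
E
```

```text
[ 0.98  0.69 -1.03  2.12  0.85  0.82 -0.64] [-0.76208541 -7.05041367 15.15354289]
```

View pics/F.png

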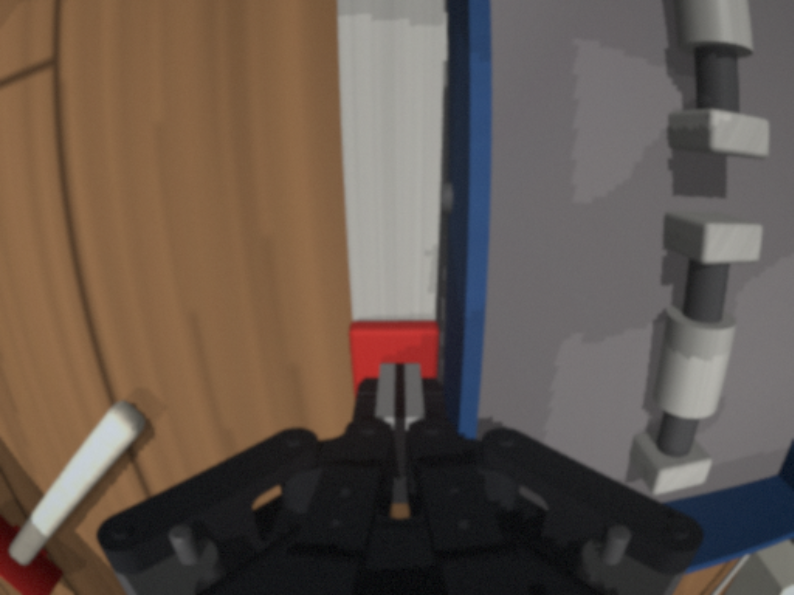

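>>> step_arm --series '[[[0.6,0,0,0,0,0,0],[0.8,0,0,0,0,0,0],[0.8,0,0,0,0,0,0],[0.8,0,0,0,0,0,0],[0,0,0,0,0,0,0]]]'

```text
time_s: 45.95
tcp_pos: [0.4644, -0.173, 0.0611]
ee_rot: [0.002, 1.0, -0.025, 0.002]
wrist_force: [1.7, -6.8, 11.7]
finger_gap: 0.004
```

```bash
python3 - <<'E'
from h import *
im=eyes.camera('wrist');cv2.imwrite('pics/G.png',cv2.resize(im,None,fx=1.55,fy=1.55));print(manip.get_state()['wrist_force'])
E
```

```text
[ 1.10526398 -6.53553348 12.22822893]
```

View pics/G.png

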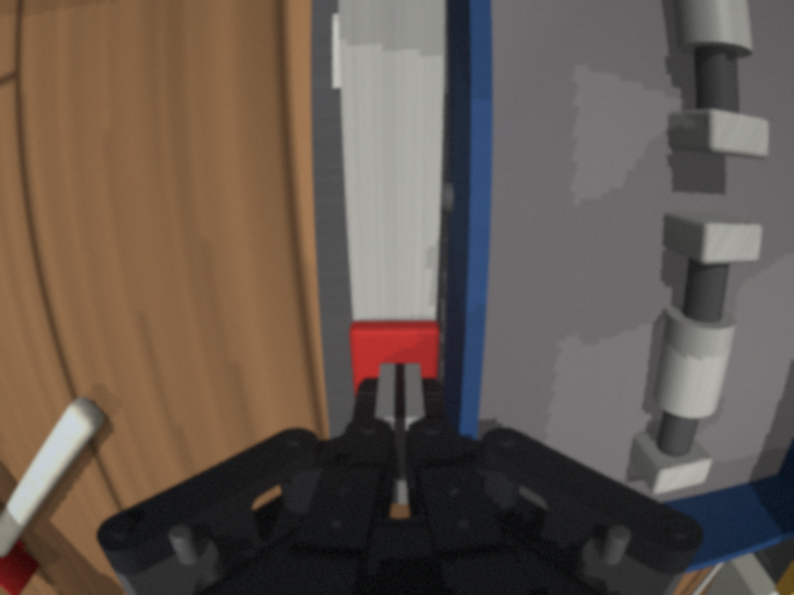

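>>> step_arm --series '[[[0.8,0,0,0,0,0,0],[0.8,0,0,0,0,0,0],[0.8,0,0,0,0,0,0],[0.8,0,0,0,0,0,0],[0.8,0,0,0,0,0,0],[0.6,0,0,0,0,0,0],[0,0,0,0,0,0,0]]]'

```text
time_s: 46.7
tcp_pos: [0.51, -0.1751, 0.0611]
ee_rot: [0.001, 1.0, -0.025, 0.002]
wrist_force: [1.6, -5.6, 10.3]
finger_gap: 0.001
```

```bash
python3 - <<'E'
from h import *
im=eyes.camera('wrist');cv2.imwrite('pics/H.png',cv2.resize(im,None,fx=1.55,fy=1.55));s=manip.get_state();print(s['wrist_force'],s['qpos'].round(2),s['tcp_pos'])
E
```

```text
[ 0.94784231 -6.1686727   8.80712963] [ 0.89  0.77 -1.01  1.94  0.83  0.93 -0.59] [ 0.5099916 -0.1750848  0.0611433]
```

View pics/H.png

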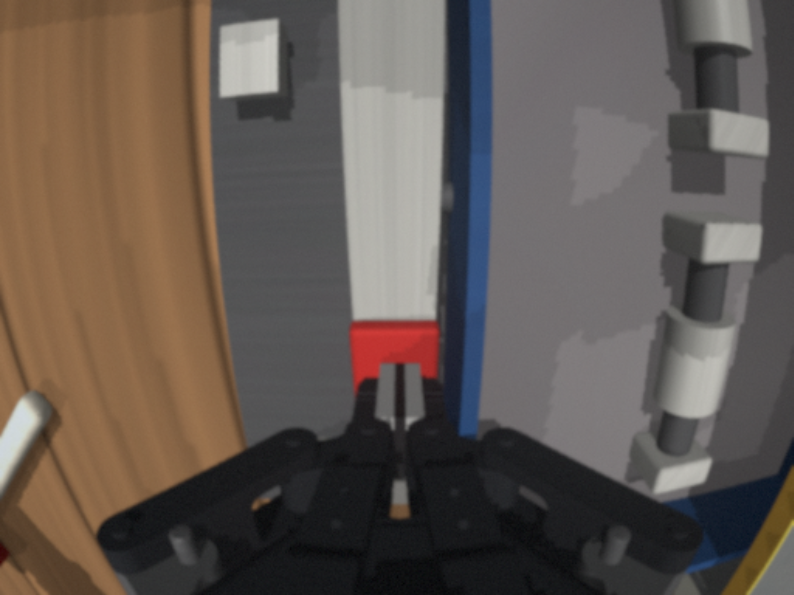

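>>> step_arm --series '[[[0,0,-1.2,0,0,0,0],[0,0,-1.0,0,0,0,0],[0.5,0,0,0,0,0,0],[0.8,0,0,0,0,0,0],[1.0,0,0,0,0,0,0],[1.0,0,0,0,0,0,0],[1.0,0,0,0,0,0,0],[1.0,0,0,0,0,0,0],[1.0,0,0,0,0,0,0],[1.0,0,0,0,0,0,0],[0,0,0,0,0,0,0]]]'

```text
time_s: 47.85
tcp_pos: [0.5828, -0.1763, 0.0815]
ee_rot: [-0.001, 1.0, -0.024, 0.002]
wrist_force: [-0.3, -0.0, -0.6]
finger_gap: 0.004
```

```bash
python3 - <<'E'
from h import *
im=eyes.camera('wrist');cv2.imwrite('pics/I.png',cv2.resize(im,None,fx=1.55,fy=1.55));s=manip.get_state();print(s['wrist_force'],s['qpos'].round(2),s['tcp_pos'])
E
```

```text
[-0.55501103  0.51637338  0.69924548] [ 0.82  0.82 -1.02  1.73  0.79  1.06 -0.52] [ 0.58215681 -0.17610684  0.08164359]
```

View pics/I.png

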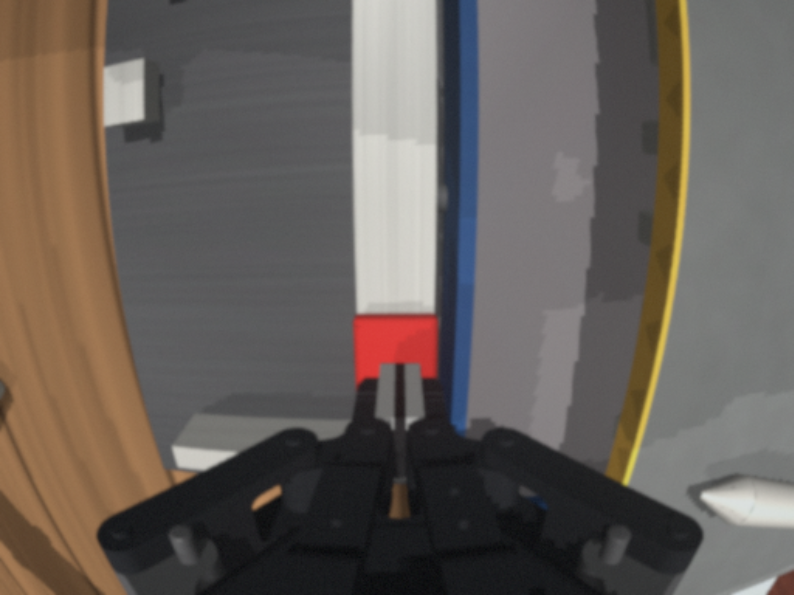

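>>> step_arm --series '[[[-2,0,-1,0,0,0,0],[-1,0,-3,0,0,0,0],[0,0,0,0,0,-8.2,0],[0,0,0,0,0,-8.2,0],[0,0,0,0,0,-8.2,0],[0,0,0,0,0,-8.2,0],[0,0,0,0,0,-8.2,0],[0,0,0,0,0,-8.2,0],[0,0,0,0,0,-8.2,0],[0,0,0,0,0,-8.2,0],[0,0,0,0,0,-8.2,0],[0,0,0,0,0,-8.2,0]]]'

```text
time_s: 49.1
tcp_pos: [0.551, -0.1751, 0.1218]
ee_rot: [0.0, 0.768, 0.64, 0.001]
wrist_force: [0.0, 0.0, 0.1]
finger_gap: -0.0
```

>>> step_arm --series '[[[0,0,0,0,0,-8.0,0],[0,0,0,0,0,0,0],[0,0,0,0,0,0,0]]]'

```text
time_s: 49.4
tcp_pos: [0.5509, -0.1752, 0.1217]
ee_rot: [0.0, 0.725, 0.688, 0.001]
wrist_force: [0.5, 0.4, 0.2]
finger_gap: 0.003
```

```bash
python3 - <<'E'
from h import *
a=np.radians(87.2)
plan([.565,-.172,.082],frame([0,0,-1],[np.cos(a),np.sin(a),0]))
im=eyes.camera('wrist');cv2.imwrite('pics/J.png',cv2.resize(im,None,fx=1.55,fy=1.55));s=manip.get_state();print(s['wrist_force'],s['qpos'].round(2),s['tcp_pos'])
E
```

```text
shift tool cm [0.39 1.39 3.97] rotvec deg [ 0.08 -0.04 -0.2 ]
[-0.09095681  0.26757758 -0.21043897] [ 0.98  0.91 -1.38  1.77  0.94  1.3   0.89] [ 0.55077999 -0.17525166  0.12165911]
```

View pics/J.png

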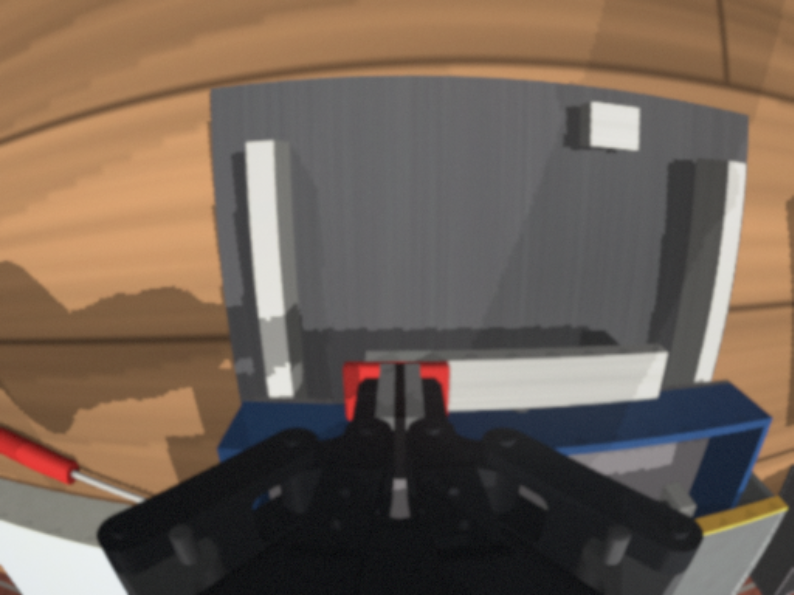

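>>> step_arm --series '[[[0,0,2,0,0,0,0],[0,0,1.6,0,0,0,0],[0,0,0.3,0,0,0,0],[0,1,0,0,0,0,0],[0,1,0,0,0,0,0],[0,1,0,0,0,0,0],[0,1,0,0,0,0,0],[0,1,0,0,0,0,0],[0,1,0,0,0,0,0],[0,0.8,0,0,0,0,0],[0,0,0,0,0,0,0]]]'

```text
time_s: 50.55
tcp_pos: [0.62, -0.1784, 0.0825]
ee_rot: [0.0, 0.724, 0.69, 0.001]
wrist_force: [-1.0, 0.2, 0.5]
finger_gap: 0.002
```

```bash
python3 - <<'E'
from h import *
im=eyes.camera('wrist');cv2.imwrite('pics/K.png',cv2.resize(im,None,fx=1.55,fy=1.55));s=manip.get_state();print(s['wrist_force'],s['qpos'].round(2),s['tcp_pos'])
E
```

```text
[ 0.5483294  -0.93950321 -0.06929732] [ 0.87  1.01 -1.3   1.62  1.    1.31  0.92] [ 0.61941234 -0.17847405  0.08240659]
```

View pics/K.png

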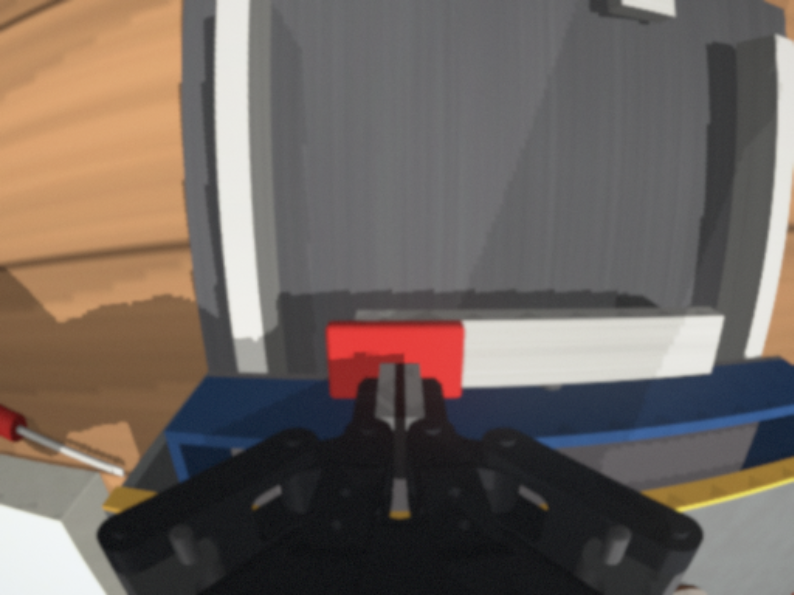

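>>> step_arm --series '[[[0,0.6,0,0,0,0,0],[0,0.5,0,0,0,0,0],[0,0.4,0,0,0,0,0],[0,0.3,0,0,0,0,0],[0,0,0,0,0,0,0]]]'

```text
time_s: 51.1
tcp_pos: [0.6373, -0.1796, 0.0825]
ee_rot: [0.0, 0.724, 0.69, 0.001]
wrist_force: [-0.1, 0.1, -1.1]
finger_gap: 0.002
```

```bash
python3 - <<'E'
from h import *
im=eyes.camera('wrist');cv2.imwrite('pics/L.png',cv2.resize(im,None,fx=1.55,fy=1.55));s=manip.get_state();print(s['wrist_force'],s['qpos'].round(2),s['tcp_pos'])
E
```

```text
[0.62083738 0.17677598 0.45760203] [ 0.84  1.02 -1.29  1.57  1.    1.33  0.94] [ 0.63713349 -0.17953087  0.08258525]
```

View pics/L.png

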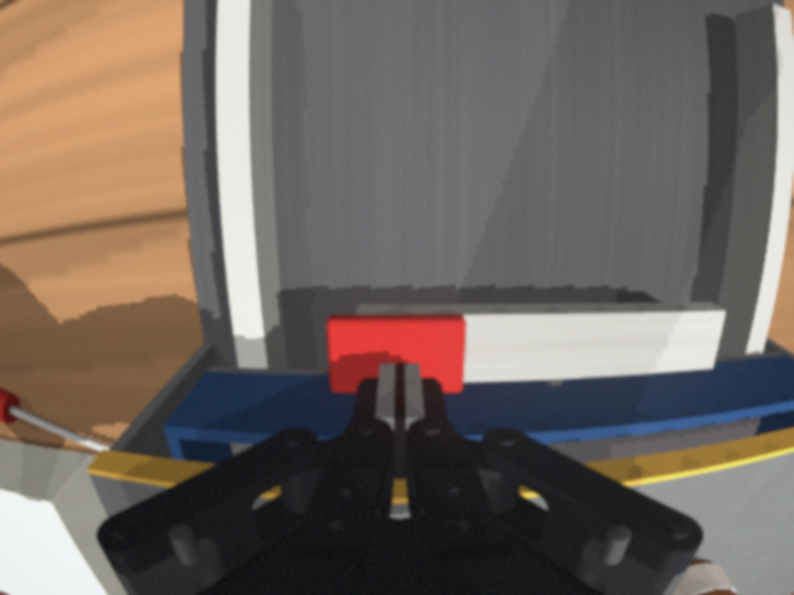

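>>> step_arm --series '[[[0,0.3,0,0,0,0,0],[0,0.3,0,0,0,0,0],[0,0.2,0,0,0,0,0],[0,0,0,0,0,0,0]]]'

```text
time_s: 51.55
tcp_pos: [0.6374, -0.1796, 0.0826]
ee_rot: [-0.004, 0.723, 0.691, -0.006]
wrist_force: [-28.7, 1.6, 17.8]
finger_gap: -0.004
```

>>> step_arm --series '[[[0,0.2,0,0,0,0,0],[0,0.2,0,0,0,0,0],[0,0,0,0,0,0,0]]]'

```text
time_s: 51.85
tcp_pos: [0.6375, -0.1797, 0.0826]
ee_rot: [-0.007, 0.723, 0.691, -0.009]
wrist_force: [-43.2, 0.7, 26.7]
finger_gap: -0.002
```

```bash
python3 - <<'E'
from h import *
im=eyes.camera('wrist');cv2.imwrite('pics/M.png',cv2.resize(im,None,fx=1.55,fy=1.55));s=manip.get_state();print(s['wrist_force'],s['qpos'].round(2),s['tcp_pos'])
E
```

```text
[-43.38606491   1.42573056  25.35553023] [ 0.83  1.03 -1.29  1.55  0.99  1.36  0.96] [ 0.63746177 -0.17971456  0.08258664]
```

View pics/M.png

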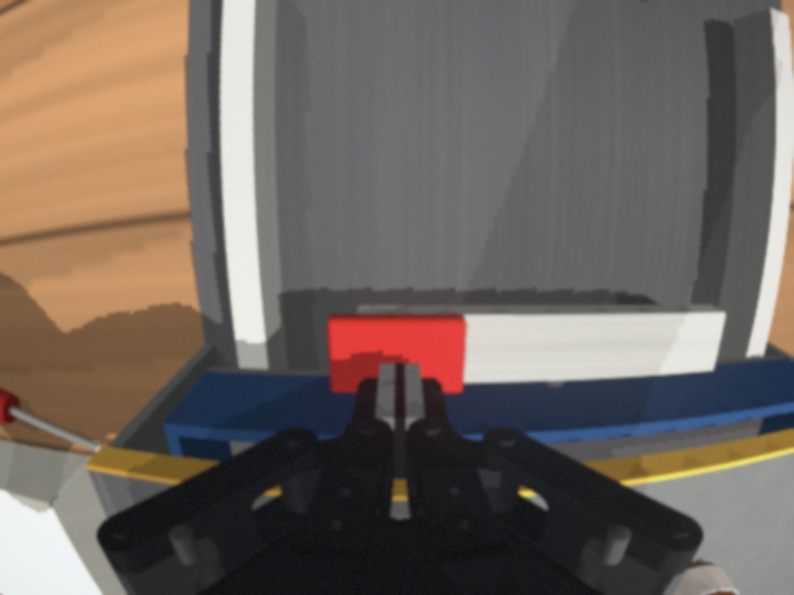

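>>> step_arm --series '[[[0,-0.8,0,0,0,0,0],[0,-1.5,0,0,0,0,0],[0,-2,-1,0,0,0,0],[0,-2,-3,0,0,0,0],[0,-2,-4,0,0,0,0],[0,-2,-4,0,0,0,0],[0,-2,-4,0,0,0,0],[0,0,0,0,0,0,0]]]'

```text
time_s: 52.7
tcp_pos: [0.5262, -0.173, 0.2483]
ee_rot: [0.004, 0.724, 0.69, 0.002]
wrist_force: [-0.0, 1.0, -0.8]
finger_gap: 0.004
```

```bash
python3 - <<'E'
from h import *
im=eyes.camera('wrist');cv2.imwrite('pics/N.png',cv2.resize(im,None,fx=1.55,fy=1.55));s=manip.get_state();print(s['wrist_force'],s['qpos'].round(2),s['tcp_pos'])
cv2.imwrite('pics/O.png',eyes.camera('scene'));cv2.imwrite('pics/P.png',eyes.camera('top'))
E
```

```text
[ 0.23907437 -0.29965077  0.42012644] [ 1.04  0.7  -1.4   1.67  0.7   1.38  1.07] [ 0.52615406 -0.17412164  0.24567808]
```

View pics/N.png

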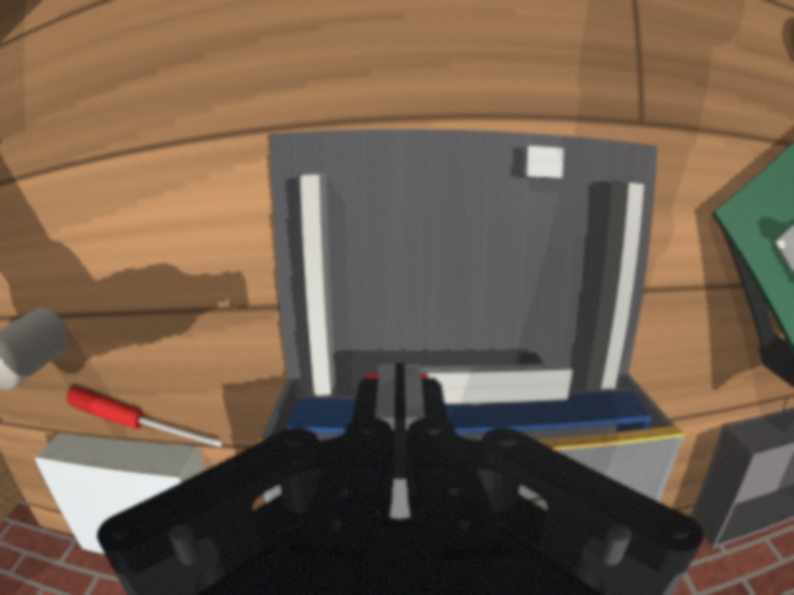

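View pics/O.png

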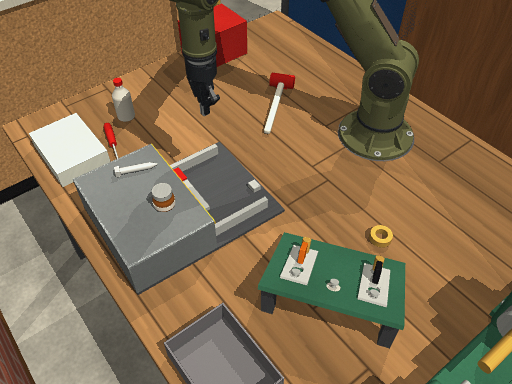

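>>> step_arm --series '[[[2,-2,-2,0,0,0,0],[4,-2,0,0,0,0,0],[4,-2,0,0,0,0,0],[3,-2,0,0,0,0,0],[0,0,0,0,0,0,0],[0,0,0,0,0,0,0]]]'

```text
time_s: 53.45
tcp_pos: [0.4519, -0.0405, 0.2618]
ee_rot: [0.0, 0.723, 0.69, -0.0]
wrist_force: [1.2, -1.4, -0.2]
finger_gap: -0.001
```

```bash
python3 - <<'E'
from h import *
im=eyes.camera('wrist');cv2.imwrite('pics/Q.png',cv2.resize(im,None,fx=1.55,fy=1.55));s=manip.get_state();print(s['wrist_force'],s['qpos'].round(2),s['tcp_pos'])
E
```

```text
[-0.67272762 -0.1385056  -0.44377167] [ 0.98  0.48 -1.4   1.87  0.5   1.23  0.94] [ 0.45225052 -0.04130261  0.26169344]
```

View pics/Q.png

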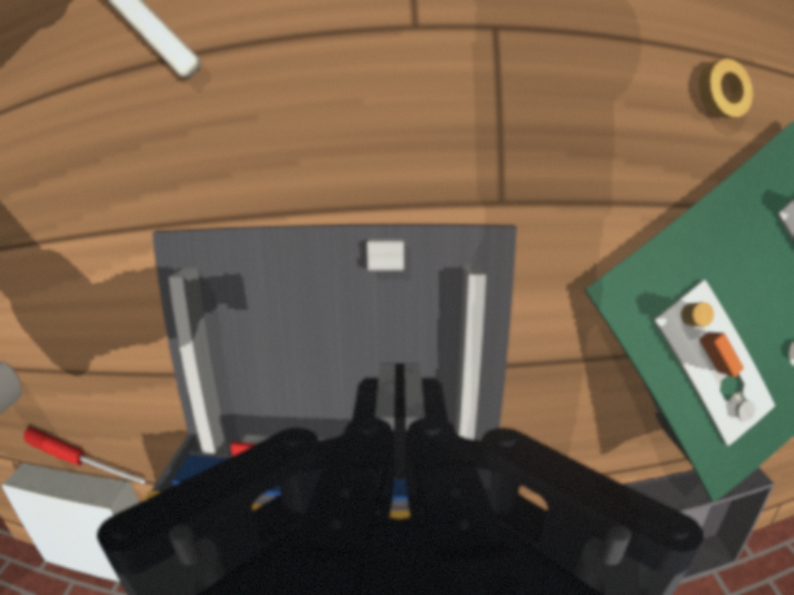

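```bash
python3 - <<'E'
from h import *
cv2.imwrite('pics/R.png',eyes.camera('top')); im=eyes.camera('scene')
cv2.imwrite('pics/S.png',cv2.resize(im[130:300,60:300],None,fx=3.3,fy=3.3,interpolation=cv2.INTER_CUBIC))
t=eyes.mark_of('top','lever_pad'); s=eyes.mark_of('scene','lever_pad'); print(t,s)
if s: print(onz('scene',s[0]['position'],.0676))
if t: print(onz('top',t[0]['position'],.0676))
a=np.radians(-2.8); p=np.array([.431,-.169,.075])+.2*np.array([np.cos(a),np.sin(a),0]); q=np.array([.428,-.174,.069]) +.2*np.array([np.cos(a),np.sin(a),0])
print(p,proj('scene',p),proj('top',p), 'orig',proj('scene',[.431,-.169,.075]),proj('top',[.431,-.169,.075]))
E
```

```text
[{'position': [163.4, 315.4], 'conf': 0.73}] [{'position': [178.2, 177.1], 'conf': 0.54}]
[ 0.6368521  -0.17461628  0.0676    ]
[ 0.63078107 -0.18175139  0.0676    ]
[ 0.63076123 -0.17876995  0.075     ] [[177.84754868 174.59802457]] [[314.87068809 163.02392958]] orig [[236.78801455 146.1409023 ]] [[313.21025809 220.65795456]]
```

View pics/S.png

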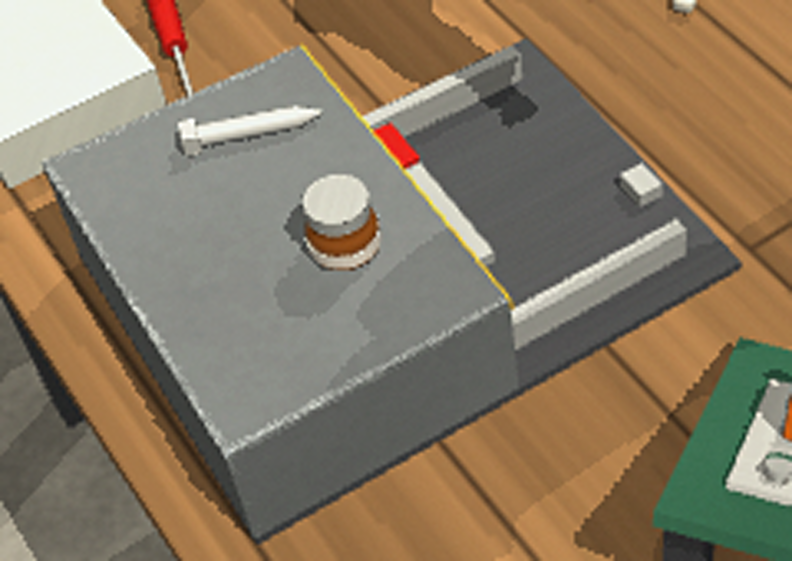

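View pics/R.png

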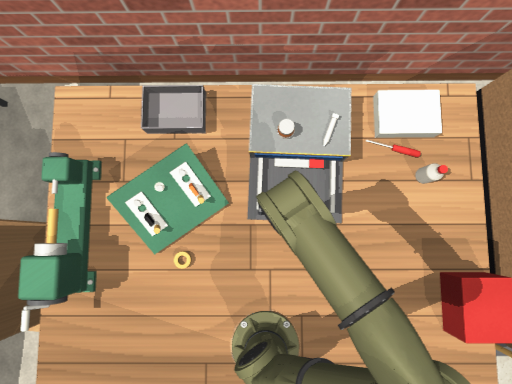

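```bash
python3 - <<'E'
from h import *
for f,r0,r1 in [('pics/a_top.png',205,232),('pics/R.png',150,178)]:
    h=cv2.cvtColor(cv2.imread(f),cv2.COLOR_BGR2HSV)[r0:r1,290:335]
    m=((h[...,0]<8)|(h[...,0]>172))&(h[...,1]>150)&(h[...,2]>80); y,x=np.nonzero(m); c=(y.mean()+r0,x.mean()+290); print(c,m.sum(),(y.min()+r0,y.max()+r0,x.min()+290,x.max()+290),onz('top',c,.075))
print(manip.get_state()['time_s'])
E
```

```text
(np.float64(220.8955223880597), np.float64(314.85074626865674)) 134 (np.int64(216), np.int64(225), np.int64(308), np.int64(322)) [ 0.43017935 -0.17458104  0.075     ]
(np.float64(163.05555555555554), np.float64(316.3888888888889)) 126 (np.int64(159), np.int64(167), np.int64(309), np.int64(323)) [ 0.63063006 -0.18404458  0.075     ]
53.7
```

```bash
python3 - <<'E'
from station import manip
print(manip.job_done())
E
```

```text
the job is handed in; nothing more can be done
None
```

The job is finished and handed in at about 54 s; hand-in reports no verdict.

**What I did**
- **Hangers:** two were present. I hung the black one on stud 3 and the orange one on stud 1, and both slid fully down the slope.
- **Spools:** I laid both in the tray, then checked by camera that they were there.
- **Tray:** I held the lever fully down for about the first 77 mm of the push. After that I let the lever go and pushed by the front wall to the stop.

**What the last checks showed**
- **Hangers:** both plates' upper edges measured 209 mm up the board, against 210 expected. I measured this before laying the spools; the later overhead and scene pictures show both still hanging.
- **Tray:** the red pad travelled 200.7 mm in the overhead camera. The fingers stopped within about 1 mm of the predicted home position.
- **Bystanders:** the pin, jar and ring look unmoved.

**What went less well or disagreed**
- **First hanger:** the arm reached its wrist joint limits partway through the slide, so I let go there and the plate slid down by itself. The second hanger was guided down almost all the way.
- **Final push:** the wrist force reached about 43 N sideways and 26 N upwards when the tray hit its stop. I believe only the fingertips were touching the wall, but a picture cannot prove that the gripper body touched nothing.
- **Second spool:** before I picked it up, the overhead detector put it about 4 cm from where the wrist camera saw it. The wrist camera was right.
- **Spools at the end:** they could not be seen once the tray was shut, so my last sight of them was partway through the push.

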